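# Fit the toppled measuring eyepiece to the bench microscope and hold it home

### The arm

A 6-joint arm with a two-finger parallel gripper is mounted at the origin on the work surface. World frame = base frame: x ahead of the robot, y to its left, z up, the work surface at z = 0. Lengths are in m, angles in rad, forces in N, time in s.
With the tool pointing down it reaches from about 0.375 to 0.9 m from the base axis. Payload 3.1 kg.
Tool frame: the origin (TCP) lies at the very end of the fingers, on their centre line; the grasp point (between the pads) lies 19 mm behind it (tcp_to_grasp is the distance from the TCP to the grasp point, in m); z points along the fingers, y is the direction in which the jaws open and shut (so a half turn about z gives the same grasp; the last joint's range is limited). The gripper opens to 85 mm and grips with 20 to 120 N. Pads are 22 mm wide; open, the fingers measure 114 mm over their backs; the gripper's body (76 mm by 85 mm) begins 54 mm behind the grasp point. The pads swing forward as they close: fully open they stand 13 mm farther back than shut.
Start: joints at [1.171, 0.527, 1.433, -0, 1.181, -0.178], TCP at [0.137, 0.61, 0.231] pointing down, gripper open.
Joint ranges: [-3.08, 3.08], [-0.75, 2.2], [0.22, 2.44], [-1.43, 4.57], [0, 2.65], [-2.85, 2.85]. Speed limits (rad/s): [2.79, 2.79, 3.14, 3.14, 3.14, 3.14].

### API

Orientations are given as a unit quaternion [x, y, z, w].
In Python, from station import sense, snapshot, camera_info, sign_off, tcp_to_grasp gives the robot as it stands.
- The arm moves only by the shell command python3 -m inch 'ROWS' [FORCE]. ROWS is JSON, a list of rows, each a list of 3 entries, a list of its own where there are three numbers: the closure, from -1 (fully open) to 1 (shut), so that 0 is half open, then the shift along the tool's x, y, z normalised to -1 to 1, where 1 is 10 cm, then the turn, a rotation vector about the tool's x, y, z normalised to -1 to 1, where 1 is 360 degrees. In form: [[jaw, [dx, dy, dz], [ax, ay, az]], ...]. A call has 1 to 20 rows; each row is the pose to reach, as a shift and turn from the pose commanded when the call began, along the tool's axes at that moment, turning the shorter way round; what a row does not reach only later rows make up. A row lasts 1/10 s, in which the tool goes at most 50 mm and 8.59 degrees, less where a joint would pass 70% of its speed; a pose out of reach is approached as far as the arm can. A call with a number of a shift or a turn outside -1 to 1 is refused whole. A call with a gripper value outside its range is refused whole. The fingers move at their own pace and stop on an object; FORCE is the grip in N (left out, the last holds). Time passes only in rows, so rows that repeat a pose let the fingers close. It gives the time, the measured TCP pose, the force and the opening at its end, in the units of the state.
- sense(): the state, without advancing time (a new reading comes with each control period).
- snapshot(name): name is "scene" or "top" or "wrist"; returns (picture, depth): 400x640x3 uint8, blue, green, red; 400x640 float32, m along the optical axis (not along the pixel's ray), 0 where there is no reading.
- camera_info(name): a dict with "K" (3x3 intrinsics, pixels), "origin" and "orientation" of the camera in the world. Camera axes: x right, y down, z forward; pixel columns grow to the right and rows downward; lengths in m; the calibration is good to about 2 mm. A picture is of the moment at which its call begins: read the wrist's pose just before it. camera_info takes no time and is no camera call; for the wrist camera it gives the pose at the moment of the call.
- sign_off(): hands the job in, once; it reports no verdict.
The state is a dict: "t": time; "q": joint angles; "qd": joint speeds; "tau": joint torques, N m; "tcp_pos": TCP position; "tool_rot": TCP orientation; "force": force on the tool from outside, world axes, zero at the start; "ft_torque": the same for the moment, N m; "finger_gap": opening from 0.0 (shut) to 1.0 (fully open).
Only numpy, scipy, OpenCV 4.12 (cv2) and the standard library are available. Lean on these libraries where they do the work, as an engineer would, in place of code of your own. Each camera call takes 0.05 s, during which the arm holds its last target.

### The job

Right the eyepiece that has toppled over on the bench and lower it, open end down, over the upright tube of the small measuring microscope. Press down and turn its knurled collar until the keyways hidden inside drop over the tube's pins and the collar goes fully home on the tube. Finish while still holding it there, pressed down so that the sprung tube stays sunk a few millimetres, ready for a reading; leave the bottle, the resin specimen and the steel test block where they are.

Things in the scene. Friction and masses are not known exactly. Their poses are not given: they have to be found in the camera images.
- eyepiece: Measuring eyepiece, 68 mm tall, 130 to 200 g, starts toppled on its side. Origin: centre of its open lower end; z runs up its axis to the eye lens. From the open end up: knurled dark steel collar 54 mm across, 0 to 24 mm; black body 44 mm across, 24 to 54 mm, with a bright band; eyecup 47 mm across, 57 to 68 mm. Centre of mass about 36 mm up.
- socket (a point): In the eyepiece, on its axis 20 mm above its open lower end: the flat ceiling of the collar's socket, which sits on the tube's rim when home. z as the eyepiece. The bore below it is 38 mm across, with three straight keyways 7.5 mm wide, 47 mm across at their floors, open below and running the whole 20 mm, 120 degrees apart, one on the -x side.
- microscope: Bench measuring microscope, fixed: white cast base 170 x 120 mm, 26 mm high, with a test block on it; a steel pillar 132 mm high standing 74 mm from the tube's axis on the +x side; a white bracket and sleeve, top 120 mm above the bench, that guide the upright eyepiece tube. Origin: on the bench, on the tube's axis; z up.
- rim (a point): Centre of the tube's top rim when not pressed, 185 mm above the bench; z up. Bare steel tube, 36 mm across, rim chamfered. Three pins 4 mm thick stick out 4 mm from its outside, 120 degrees apart, tops 12 mm below the rim; their turn about the axis varies and is not told. Not lined up, the eyepiece's lower end rests on the pins; lined up within 5 degrees it drops 8 mm more, onto the rim.
- eyetube (a joint): How far the tube with its pins is pushed down in its sleeve, m: 0 at rest, 0.006 at the bottom stop (press-to-focus). A spring holds it up: about 4 N starts it moving, 1 N more for each mm; the eyepiece's weight alone does not sink it. The tube does not turn.
- wash_bottle: White plastic bottle standing on the bench, 56 mm across, 150 mm tall; leave it alone. Origin: centre of its underside.
- mount: Black resin specimen puck, 30 mm across, 17 mm high; leave it alone. Origin: centre of its underside.
- ref_block: Loose round steel hardness test block, 64 mm across, 15 mm high; leave it alone. Origin: centre of its underside.
Things that resemble listed ones, but are neither listed nor needed, are in the scene too. Of the things that look like the eyepiece, the smaller one is meant.

How it is judged:
On the way:
1. the toppled eyepiece has been righted: upright, open end down (angle between eyepiece's own z axis and vertical below 0.2 rad), for 0.2 s.
At the end, for the whole second after the job is handed in: Fingers still on the eyepiece, at rest, upright within 0.08 rad, within 3 mm of the tube axis, tube sunk at least 1.5 mm and the eyepiece's lower end at least 21.5 mm below the rim's rest height (only possible with the keyways over the pins) (z of eyepiece in the frame of rim below -0.0215 m and value of joint eyetube above 0.0015 m and horizontal distance between eyepiece and rim below 0.003 m and angle between eyepiece's own z axis and vertical below 0.08 rad and contact force between the fingers and eyepiece above 2 N and linear speed of eyepiece below 0.01 m/s); the arm keeps its last pose, push and grip.
It fails at once if the bottle, the resin specimen or the test block is moved more than 20 mm (distance of any of wash_bottle, mount, ref_block from where it was at the start of the episode above 0.02 m).
It also fails if it takes over 67 s, if anything falls off the work surface, if the arm or the gripper's body presses on something with over 40 N, if the wrist force passes 120 N, or if a joint passes its speed limit or range.

## Working session

There is one attempt and no reset: what is moved stays moved. The work goes in short steps, Python scripts to look and compute and a shell command to move; the robot and the scene stay as the last step left them, time stands still between calls to the robot, and variables do not carry over. Pictures are saved under pics/ and viewed, and the job is handed in when it is done.

```bash
ls; mkdir -p pics
cat > h.py <<'E'
import numpy as np, cv2, json
from station import sense, snapshot, camera_info, tcp_to_grasp
from scipy.spatial.transform import Rotation as R
def cam(n):
    c=camera_info(n); return np.array(c["K"]),np.array(c["origin"]),c["orientation"]
def rot(o):
    o=np.array(o); return R.from_quat(o).as_matrix() if o.size==4 else o.reshape(3,3)
def ray(n,u,v,ci=None):
    K,o,q=ci or cam(n); d=rot(q)@(np.linalg.inv(K)@np.array([u,v,1.])); return o,d
def onz(n,u,v,z,ci=None):
    o,d=ray(n,u,v,ci); return o+d*(z-o[2])/d[2]
def cloud(n,dep,ci=None):
    K,o,q=ci or cam(n); v,u=np.mgrid[0:400,0:640]
    p=np.stack([(u-K[0,2])/K[0,0]*dep,(v-K[1,2])/K[1,1]*dep,dep],-1)
    return p@rot(q).T+o
def proj(n,p,ci=None):
    K,o,q=ci or cam(n); c=K@(rot(q).T@(np.array(p)-o)); return c[:2]/c[2]
E
python3 - <<'E'
from h import *
for n in("scene","top","wrist"):
    ci=camera_info(n); print(n,ci)
    p,d=snapshot(n); cv2.imwrite(f"pics/{n}0.png",p); np.save(f"pics/{n}0.npy",d)
s=sense(); print(s, tcp_to_grasp)
E
```

```text
pics
scene {'K': array([[401.28544395,   0.        , 322.12993517],
       [  0.        , 401.28544395, 197.83622395],
       [  0.        ,   0.        ,   1.        ]]), 'origin': array([1.20038047, 0.23909052, 0.76161968]), 'orientation': array([ 0.56702888,  0.73228943, -0.29305499, -0.23737988])}
top {'K': array([[400.09378227,   0.        , 316.70168883],
       [  0.        , 400.09378227, 198.1546062 ],
       [  0.        ,   0.        ,   1.        ]]), 'origin': array([0.38057697, 0.08177344, 1.24125532]), 'orientation': array([-0.70007697,  0.70728673, -0.06024037,  0.07751661])}
wrist {'K': array([[296.63263106,   0.        , 316.2985171 ],
       [  0.        , 296.63263106, 202.22192362],
       [  0.        ,   0.        ,   1.        ]]), 'origin': array([0.05654213, 0.62854881, 0.37301645]), 'orientation': array([0.77041554, 0.61618147, 0.10102361, 0.12874206])}
{'t': 0.15, 'q': array([ 1.17052466e+00,  5.28276863e-01,  1.43357402e+00,  2.20443446e-05,
        1.18140607e+00, -1.78514949e-01]), 'qd': array([ 0.00132634, -0.00257345, -0.00428815,  0.00028989, -0.00091785,
       -0.00050347]), 'tau': array([ 3.80513466e-04, -4.42741692e+01, -1.78276277e+01, -2.32027396e-04,
        5.62393616e-03, -2.12902421e-05]), 'tcp_pos': array([0.1372291 , 0.60920465, 0.23055433]), 'tool_rot': array([ 1.10655440e-01,  9.93858481e-01, -7.94639302e-04, -2.47241436e-04]), 'force': array([-0.25477644, -0.30788873, -0.2347983 ]), 'ft_torque': array([-0.02433652,  0.01698273,  0.02452785]), 'finger_gap': 1.0004747786938462} 0.0187
```

View pics/scene0.png

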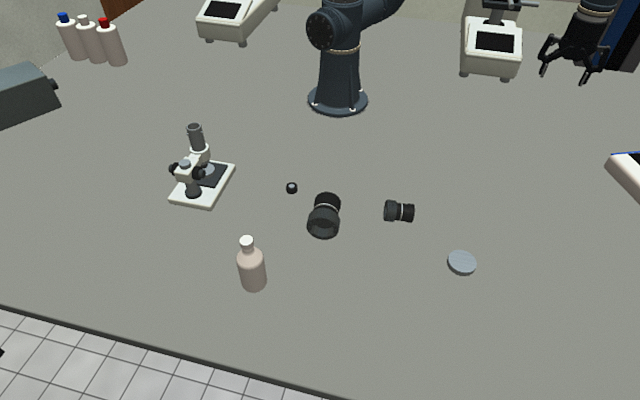

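View pics/top0.png

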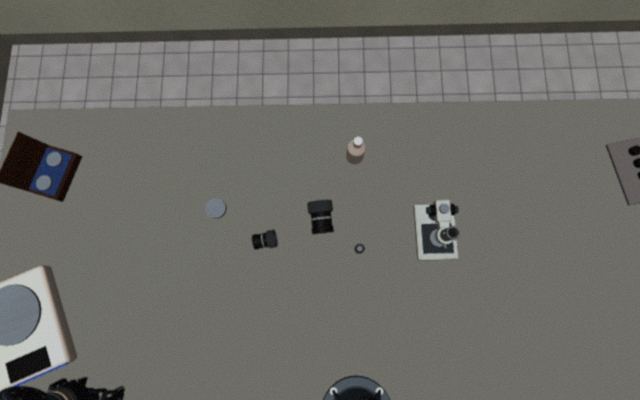

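View pics/wrist0.png

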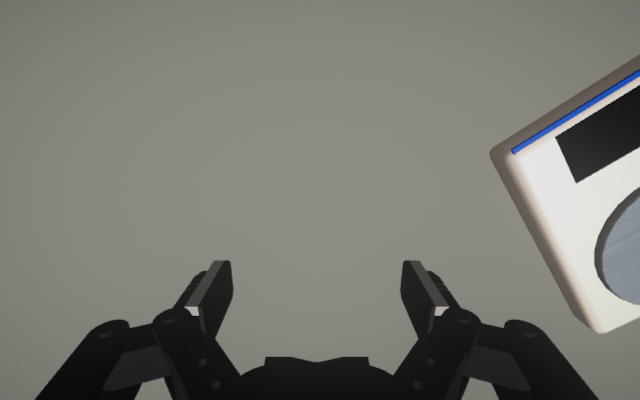

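The small eyepiece is at scene (399,211) / top (264,240). The larger lookalike is at scene (324,215), and the tube's rim at scene (195,127) / top (453,233). I'll zoom in next.

Run:
```python
from h import *
s=cv2.imread("pics/scene0.png"); t=cv2.imread("pics/top0.png")
a=cv2.resize(s[185:235,370:435],(390*1,300),interpolation=cv2.INTER_CUBIC)
b=cv2.resize(t[215:265,235:300],(390,300),interpolation=cv2.INTER_CUBIC)
c=cv2.resize(s[115:215,155:245],(390,433),interpolation=cv2.INTER_CUBIC)[:300]
d=cv2.resize(t[195:265,410:501],(390,300),interpolation=cv2.INTER_CUBIC)
im=np.vstack([np.hstack([a,b]),np.hstack([c,d])])
cv2.imwrite("pics/zoom1.png",np.clip(im*1.6,0,255).astype(np.uint8))
dt=np.load("pics/top0.npy"); P=cloud("top",dt)
def blob(sl,lo,hi):
    m=np.zeros(dt.shape,bool); m[sl]=True; m&=(P[...,2]>lo)&(P[...,2]<hi)&(dt>0)
    q=P[m]; return len(q),q.mean(0).round(4),q.min(0).round(4),q.max(0).round(4)
print("bench",np.median(P[270:300,150:300,2]))
print("eyep",blob((slice(220,260),slice(240,290)),.012,.1))
print("large",blob((slice(190,245),slice(300,342)),.012,.15))
print("tube top",blob((slice(200,270),slice(410,480)),.165,.2))
print("bottle",blob((slice(125,170),slice(335,380)),.1,.2))
print("block",blob((slice(190,225),slice(200,232)),.008,.1))
print("puck",blob((slice(238,258),slice(350,370)),.008,.1))
m=np.zeros(dt.shape,bool); m[220:260,240:290]=True; m&=(P[...,2]>.012)
q=P[m]; c=q[:,:2].mean(0); U,S,V=np.linalg.svd(q[:,:2]-c); print(V, np.ptp((q[:,:2]-c)@V.T,axis=0))
ax=V[0]; x=(q[:,:2]-c)@ax
for k in np.arange(-.045,.045,.01):
    w=(x>k)&(x<k+.01)
    if w.any(): print(round(k,3),w.sum(),q[w,2].max().round(4),np.ptp((q[w,:2]-c)@V[1]).round(4))
```

```text
bench -5.710127078095706e-05
eyep (371, array([0.4915, 0.2695, 0.0433]), array([0.4657, 0.2345, 0.0125]), array([0.5244, 0.3076, 0.0588]))
large (728, array([0.56  , 0.0991, 0.0628]), array([0.5091, 0.0619, 0.0142]), array([0.6089, 0.14  , 0.0824]))
tube top (112, array([ 0.493 , -0.2477,  0.1788]), array([ 0.4744, -0.2668,  0.1653]), array([ 0.5116, -0.228 ,  0.1873]))
bottle (194, array([ 0.756 , -0.0081,  0.1236]), array([ 0.7374, -0.0329,  0.1001]), array([0.7808, 0.0119, 0.1536]))
block (327, array([0.5956, 0.4293, 0.0145]), array([0.5636, 0.3974, 0.0081]), array([0.6552, 0.4621, 0.0214]))
puck (77, array([ 0.4653, -0.0163,  0.0161]), array([ 0.4519, -0.0288,  0.0112]), array([ 0.4791, -0.0041,  0.0207]))
[[ 0.42529268  0.90505587]
 [-0.90505587  0.42529268]] [0.25851246 0.07767931]
-0.035 18 0.0562 0.015
-0.025 42 0.0584 0.0381
-0.015 58 0.0583 0.0539
-0.005 65 0.0588 0.0622
0.005 63 0.0508 0.0614
0.015 60 0.0496 0.0559
0.025 44 0.0505 0.044
0.035 19 0.0487 0.0243
```

View pics/zoom1.png

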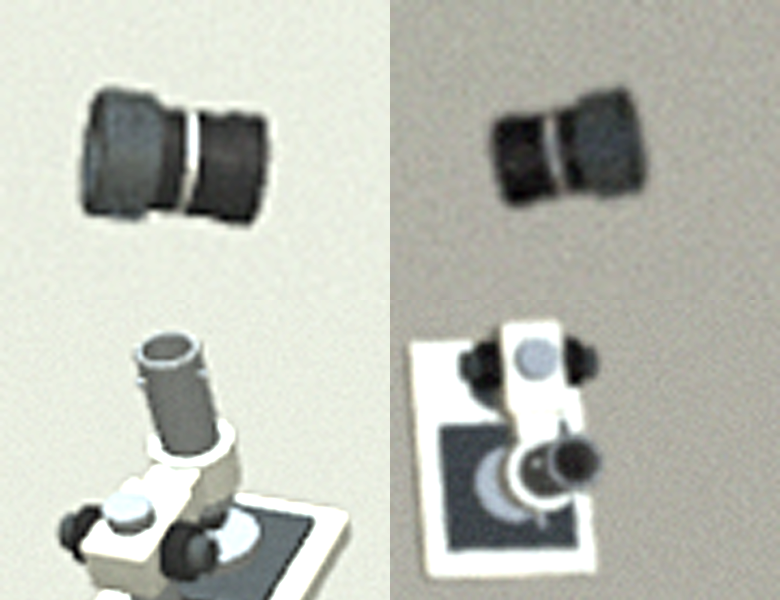

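Run:
```python
from h import *
for n,sl in(("top",(220,262,242,290)),("scene",(190,232,375,425))):
    im=cv2.imread(f"pics/{n}0.png"); r0,r1,c0,c1=sl
    g=im.max(2).astype(int); m=np.zeros(g.shape,np.uint8); m[r0:r1,c0:c1]=(g[r0:r1,c0:c1]<75)*255
    m=cv2.morphologyEx(m,cv2.MORPH_CLOSE,np.ones((5,5)))
    cs,_=cv2.findContours(m,cv2.RETR_EXTERNAL,cv2.CHAIN_APPROX_NONE); c=max(cs,key=cv2.contourArea)
    print(n,cv2.contourArea(c),cv2.minAreaRect(c))
    ys,xs=np.nonzero(m); W=np.array([onz(n,x,y,.026)[:2] for x,y in zip(xs,ys)])
    k=W.mean(0);U,S,V=np.linalg.svd(W-k,full_matrices=False);ax=V[0]*np.sign(V[0,1])
    t=(W-k)@ax;w=(W-k)@V[1]
    print(k,ax,np.degrees(np.arctan2(ax[1],ax[0])),t.min(),t.max())
    for a in np.arange(t.min(),t.max(),.008):
        s=(t>=a)&(t<a+.008); print(round(a,3),(w[s].max()-w[s].min()).round(3),((w[s].max()+w[s].min())/2*1000).round(1))
```

```text
top 359.5 ((264.1692199707031, 239.35386657714844), (17.3648624420166, 25.303083419799805), 82.87498474121094)
[0.49374582 0.27028484] [-0.16783749  0.98581468] 99.6621099611627 -0.03709849882352947 0.039828786564657534
-0.037 0.05 0.1
-0.029 0.052 0.0
-0.021 0.053 0.8
-0.013 0.05 0.7
-0.005 0.046 0.2
0.003 0.043 0.4
0.011 0.043 -0.5
0.019 0.044 0.6
0.027 0.047 -0.1
0.035 0.04 1.3
scene 499.5 ((398.5693054199219, 211.4461669921875), (30.01640510559082, 20.589765548706055), 7.125016689300537)
[0.49745035 0.26864651] [-0.26109628  0.96531276] 105.13512172499642 -0.03872525374566116 0.041295314299500764
-0.039 0.043 -7.3
-0.031 0.064 3.2
-0.023 0.071 3.3
-0.015 0.061 4.7
-0.007 0.061 4.7
0.001 0.057 -0.5
0.009 0.057 -3.9
0.017 0.057 -3.9
0.025 0.057 -3.9
0.033 0.044 2.6
0.041 0.0 7.3
```

```bash
cat >> h.py <<'E'
def toolR(e_deg,a,flip=1,elev=0):
    """lying eyepiece: axis yaw e_deg; tool tilted a (deg) gripping"""
    e=np.array([np.cos(np.radians(e_deg)),np.sin(np.radians(e_deg)),0]);up=np.array([0,0,1.]);a=np.radians(a)
    z=-np.cos(a)*up-np.sin(a)*e; x=flip*(np.sin(a)*up-np.cos(a)*e); return np.stack([x,np.cross(z,x),z],1)
def wr(Rt,q1,p):
    M=(R.from_euler('ZY',[q1,p]).inv()*R.from_matrix(Rt)).as_euler('ZYZ'); M[2]-=np.pi/2
    alt=np.array([M[0]+np.pi,-M[1],M[2]+np.pi])
    f=lambda v:((v+np.pi)%(2*np.pi)-np.pi); 
    return [np.degrees([f(m[0]),m[1],f(m[2])]).round() for m in(M,alt)]
def delta(pos,Rt):
    """shift (units .1m) and rotvec (units 2pi) in tool axes from now"""
    s=sense(); R0=R.from_quat(s["tool_rot"]); d=R0.inv().apply(np.array(pos)-s["tcp_pos"])/.1
    v=(R0.inv()*R.from_matrix(Rt)).as_rotvec()/(2*np.pi); return d.round(4),v.round(4)
E
python3 - <<'E'
from h import *
print(wr(R.from_quat(sense()["tool_rot"]).as_matrix(),1.1705,1.96))
q1=np.radians(29)
for a in(20,30,45,60):
  for fl in(1,-1):
    A=toolR(99.6,a,fl); print(a,fl,wr(A,q1,1.8)[0],wr(A,q1,2.1)[0])
    B=R.from_rotvec(np.radians(90)*A[:,1]*fl*s if False else np.zeros(3)).as_matrix()
    e=np.array([np.cos(np.radians(99.6)),np.sin(np.radians(99.6)),0])
    Q=R.from_rotvec(np.cross(e,[0,0,1])*np.pi/2); B=(Q.as_matrix())@A
    for yaw in(0,-60,-127): 
        C=R.from_euler('z',yaw,degrees=True).as_matrix()@B
        print("   righted yaw",yaw,wr(C,q1+np.radians(-56)*yaw/-127,1.8)[0])
E
```

```text
[array([  0.,  68., -10.]), array([-180.,  -68.,  170.])]
20 1 [ -19.   84. -157.] [ -20.   68. -151.]
   righted yaw 0 [ 74.  68. 174.]
   righted yaw -60 [  74.   36. -175.]
   righted yaw -127 [ -3.   7. -87.]
20 -1 [-19.  84.  23.] [-20.  68.  29.]
   righted yaw 0 [74. 68. -6.]
   righted yaw -60 [74. 36.  5.]
   righted yaw -127 [-3.  7. 93.]
30 1 [ -28.   88. -157.] [ -30.   73. -148.]
   righted yaw 0 [ 63.  67. 178.]
   righted yaw -60 [  58.   38. -162.]
   righted yaw -127 [ -1.  17. -89.]
30 -1 [-28.  88.  23.] [-30.  73.  32.]
   righted yaw 0 [63. 67. -2.]
   righted yaw -60 [58. 38. 18.]
   righted yaw -127 [-1. 17. 91.]
45 1 [ -42.   94. -157.] [ -42.   81. -145.]
   righted yaw 0 [  46.   67. -176.]
   righted yaw -60 [  37.   45. -146.]
   righted yaw -127 [ -1.  32. -89.]
45 -1 [-42.  94.  23.] [-42.  81.  35.]
   righted yaw 0 [46. 67.  4.]
   righted yaw -60 [37. 45. 34.]
   righted yaw -127 [-1. 32. 91.]
60 1 [ -56.  100. -159.] [ -55.   90. -145.]
   righted yaw 0 [  30.   69. -170.]
   righted yaw -60 [  22.   54. -136.]
   righted yaw -127 [ -0.  47. -89.]
60 -1 [-56. 100.  21.] [-55.  90.  35.]
   righted yaw 0 [30. 69. 10.]
   righted yaw -60 [22. 54. 44.]
   righted yaw -127 [-0. 47. 91.]
```

Run:
```python
from h import *
k=np.array([.4937,.270,.027]); e=np.array([np.cos(np.radians(99.6)),np.sin(np.radians(99.6)),0])
g=k-e*.021; A=toolR(99.6,40,-1)
tcp=g+A[:,2]*.0187; print(g,tcp)
hov=tcp-A[:,2]*.14+[0,0,.06]; print(hov,delta(hov,A)); print(delta(hov,toolR(99.6,0,-1)))
```

```text
[0.49720214 0.24929408 0.027     ] [0.49920673 0.23744228 0.01267497]
[0.48419916 0.32617233 0.17992119] (array([-4.0074, -1.997 ,  0.5083]), array([ 0.0653, -0.0976,  0.1801]))
(array([-4.0074, -1.997 ,  0.5083]), array([-3.00e-04,  1.00e-04,  1.88e-01]))
```

```bash
python3 -m inch '[[-1,[-0.5,-0.25,-0.1],[0.016,-0.024,0.045]],[-1,[-1,-0.5,-0.2],[0.03,-0.05,0.09]],[-1,[-1,-0.5,-0.2],[0.033,-0.05,0.09]],[-1,[-1,-0.5,-0.2],[0.033,-0.05,0.09]],[-1,[-1,-0.5,-0.2],[0.033,-0.05,0.09]]]'
python3 - <<'E'
from h import *
print(sense()["q"],delta([.484,.326,.18],toolR(99.6,40,-1)))
E
```

```text
t: 0.65
tcp_pos: [0.2242, 0.5389, 0.251]
tool_rot: [0.382, 0.905, -0.119, 0.143]
force: [-0.5, 0.9, 0.4]
finger_gap: 1.0
[ 1.13331252  0.57479246  1.34286955 -0.29504623  1.46356234  0.4281918 ] (array([-2.8866,  0.5119,  1.7868]), array([ 0.0329, -0.0474,  0.089 ]))
```

```bash
python3 -m inch '[[-1,[-0.5,0.09,0.2],[0.011,-0.016,0.03]],[-1,[-1,0.18,0.4],[0.022,-0.03,0.06]],[-1,[-1,0.18,0.4],[0.033,-0.047,0.089]],[-1,[-1,0.18,0.4],[0.033,-0.047,0.089]]]'
python3 - <<'E'
from h import *
print(sense()["q"],delta([.484,.326,.18],toolR(99.6,40,-1)))
E
```

```text
t: 1.05
tcp_pos: [0.3122, 0.4712, 0.2467]
tool_rot: [0.589, 0.739, -0.212, 0.249]
force: [-1.1, 1.1, -0.7]
finger_gap: 0.997
[ 1.0113293   0.69110227  1.24807821 -0.44140105  1.7097046   0.83877234] (array([-1.0109,  1.3746,  1.6104]), array([ 0.0027, -0.0049,  0.0083]))
```

```bash
python3 -m inch '[[-1,[-0.3,0.4,0.4],[0.003,-0.005,0.008]],[-1,[-0.5,0.7,0.7],[0.003,-0.005,0.008]],[-1,[-0.5,0.7,0.7],[0.003,-0.005,0.008]],[-1,[-0.5,0.7,0.7],[0.003,-0.005,0.008]]]'
python3 - <<'E'
from h import *
print(sense()["q"],delta([.484,.326,.18],toolR(99.6,40,-1)))
ci=cam("wrist");p,d=snapshot("wrist"); cv2.imwrite("pics/w1.png",p); np.savez("pics/w1.npz",d=d,K=ci[0],o=ci[1],q=ci[2])
E
```

```text
t: 1.45
tcp_pos: [0.398, 0.4063, 0.2199]
tool_rot: [0.604, 0.72, -0.222, 0.259]
force: [-0.6, 0.4, 0.4]
finger_gap: 0.997
[ 0.85799308  0.71334545  1.30172749 -0.51639303  1.61159296  0.79229392] (array([-0.4672,  0.7123,  0.9046]), array([-0.0003, -0.0002,  0.0012]))
```

View pics/w1.png

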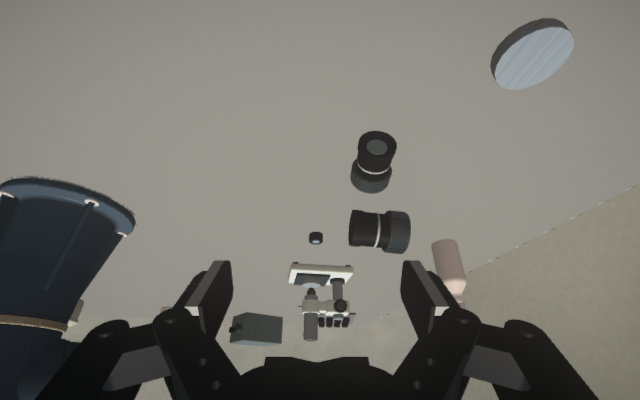

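The eyepiece is at (373,160), with its eye lens toward the camera and its collar away, as planned. I'll continue to the hover pose.

```bash
python3 -m inch '[[-1,[-0.23,0.36,0.45],[0,0,0.001]],[-1,[-0.47,0.71,0.9],[0,0,0.001]],[-1,[-0.47,0.71,0.9],[0,0,0.001]],[-1,[-0.47,0.71,0.9],[0,0,0.001]],[-1,[-0.47,0.71,0.9],[0,0,0.001]]]'
python3 - <<'E'
from h import *
print(sense()["q"],delta([.484,.326,.18],toolR(99.6,40,-1)))
ci=cam("wrist");p,d=snapshot("wrist"); cv2.imwrite("pics/w2.png",p); np.savez("pics/w2.npz",d=d,K=ci[0],o=ci[1],q=ci[2])
E
```

```text
t: 2.0
tcp_pos: [0.4823, 0.3293, 0.182]
tool_rot: [0.605, 0.719, -0.219, 0.26]
force: [0.4, -0.2, 0.7]
finger_gap: 0.997
[ 0.69117202  0.74141064  1.36436982 -0.59328057  1.4524528   0.71931385] (array([-0.0143,  0.0114,  0.0379]), array([ 0.0003, -0.0006,  0.0005]))
```

View pics/w2.png

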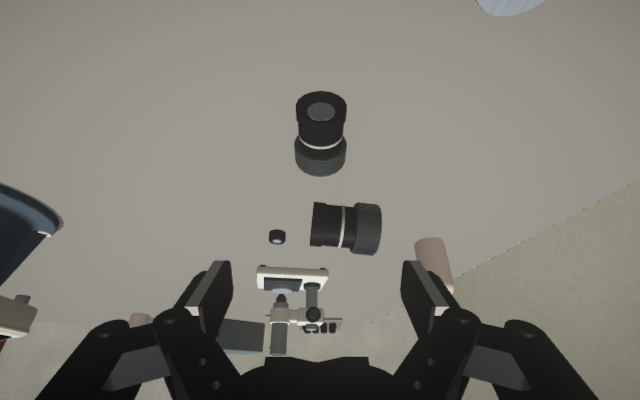

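The eyepiece at (320,135) is aligned with the jaw centre line, columns 232–400. I'll measure its axis from depth.

Run:
```python
from h import *
f=np.load("pics/w2.npz"); ci=(f["K"],f["o"],f["q"]); P=cloud("wrist",f["d"],ci)
im=cv2.imread("pics/w2.png")
m=np.zeros((400,640),bool); m[82:182,285:360]=True
m&=(im.max(2)<110)&(P[...,2]>.006); q=P[m]; print(len(q),np.median(P[60:80,250:400,2]))
e0=np.array([np.cos(np.radians(99.6)),np.sin(np.radians(99.6))]); n=np.array([e0[1],-e0[0]]); k=np.array([.4937,.270])
t=(q[:,:2]-k)@e0; w=(q[:,:2]-k)@n
pts=[]
for a in np.arange(-.045,.045,.006):
    s=(t>=a)&(t<a+.006)
    if s.sum()>20:
        lo,hi=np.percentile(w[s],[1,99]); print((a+.003).round(3),s.sum(),((lo+hi)*500).round(1),((hi-lo)*1000).round(1),"ztop",np.percentile(q[s,2],98).round(4)); 
# circle fit of collar section: pts top
```

```text
3648 0.00035083214689918263
-0.03 167 3.1 51.5 ztop 0.0556
-0.024 198 3.7 51.1 ztop 0.0557
-0.018 200 3.1 51.4 ztop 0.0551
-0.012 530 3.4 51.9 ztop 0.0539
-0.006 170 3.4 40.8 ztop 0.0487
-0.0 135 3.2 41.9 ztop 0.0484
0.006 159 3.3 41.4 ztop 0.0479
0.012 215 3.2 40.9 ztop 0.0475
0.018 168 3.3 40.6 ztop 0.0475
0.024 649 3.4 41.9 ztop 0.0477
0.03 955 3.2 44.5 ztop 0.0472
0.036 86 3.2 39.2 ztop 0.0476
```

Run:
```python
from h import *
k=np.array([.4962,.2704,.027]); e=np.array([np.cos(np.radians(99.6)),np.sin(np.radians(99.6)),0])
A=toolR(99.6,40,-1); tcp=k-e*.021+A[:,2]*.0187; print(tcp)
print(delta(tcp-A[:,2]*.07,A)); print(delta(tcp,A))
```

```text
[0.50170673 0.23784228 0.01267497]
(array([0.3653, 0.0374, 1.2045]), array([ 0.0005, -0.0006,  0.0006]))
(array([0.3625, 0.0352, 1.9045]), array([ 0.0005, -0.0006,  0.0006]))
```

```bash
python3 -m inch '[[-1,[0.36,0.036,0.4],[0,0,0]],[-1,[0.36,0.036,0.8],[0,0,0]],[-1,[0.36,0.036,1],[0,0,0]],[-1,[0.36,0.036,1],[0,0,0]],[-1,[0.36,0.036,1],[0,0,0]]]'
python3 - <<'E'
from h import *
print(delta([.5017,.2378,.0127],toolR(99.6,40,-1)))
E
```

```text
t: 2.55
tcp_pos: [0.4927, 0.2947, 0.0826]
tool_rot: [0.605, 0.72, -0.219, 0.261]
force: [-0.2, 0.4, -0.4]
finger_gap: 0.999
(array([ 0.0052, -0.0094,  0.9058]), array([ 0.0006, -0.0006,  0.0006]))
```

```bash
python3 -m inch '[[-1,[0.005,-0.01,0.3],[0,0,0]],[-1,[0.005,-0.01,0.6],[0,0,0]],[-1,[0.005,-0.01,0.8],[0,0,0]],[-1,[0.005,-0.01,0.89],[0,0,0]],[-1,[0.005,-0.01,0.89],[0,0,0]],[-1,[0.005,-0.01,0.89],[0,0,0]]]'
python3 - <<'E'
from h import *
print(sense()["force"],delta([.5017,.2378,.0127],toolR(99.6,40,-1)))
p,d=snapshot("wrist"); cv2.imwrite("pics/w3.png",p)
p,d=snapshot("scene"); cv2.imwrite("pics/s3.png",cv2.resize(p[150:270,320:480],(800,600)))
E
```

```text
t: 3.15
tcp_pos: [0.5024, 0.2384, 0.0144]
tool_rot: [0.606, 0.719, -0.218, 0.261]
force: [0.4, 0.8, 0.2]
finger_gap: 0.999
[0.42631979 0.76619312 0.22806629] (array([ 0.007 , -0.0079,  0.0159]), array([ 0.0008, -0.0006,  0.0003]))
```

View pics/w3.png

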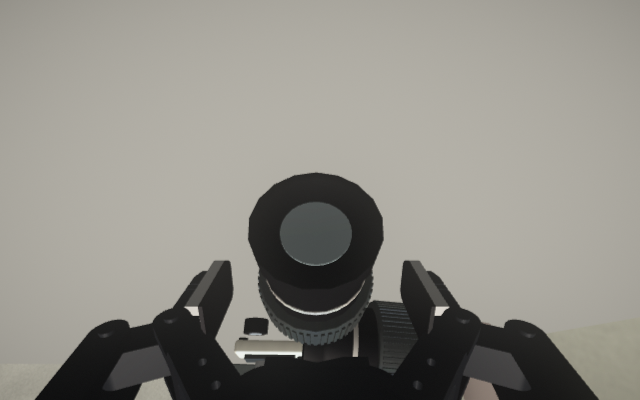

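View pics/s3.png

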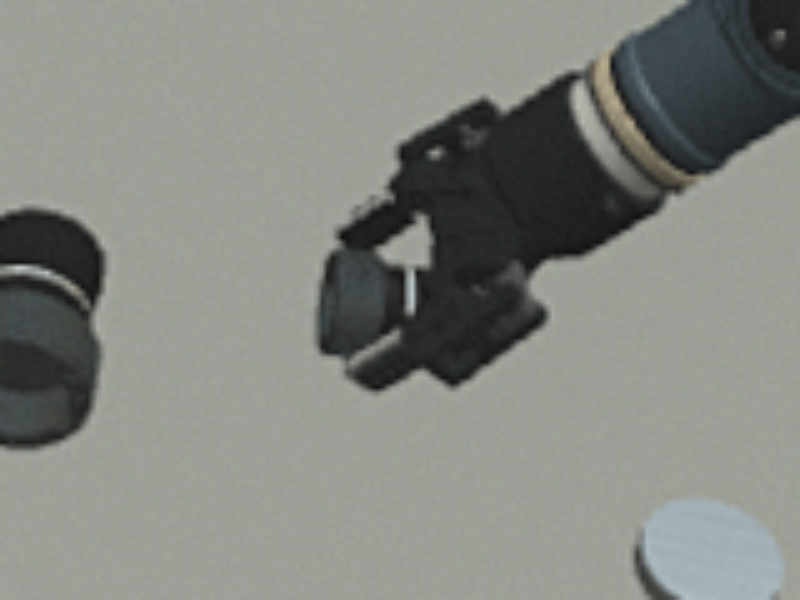

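The eyepiece is centred between the fingers (column 316), and the pads flank the collar. Closing now.

```bash
python3 -m inch '[[0.2,[0,0,0],[0,0,0]],[1,[0,0,0],[0,0,0]],[1,[0,0,0],[0,0,0]],[1,[0,0,0],[0,0,0]],[1,[0,0,0],[0,0,0]],[1,[0,0,0],[0,0,0]],[1,[0,0,0],[0,0,0]],[1,[0,0,0],[0,0,0]]]' 60
python3 - <<'E'
from h import *
s=sense();print(s["force"],s["finger_gap"]*85)
p,d=snapshot("wrist"); cv2.imwrite("pics/w4.png",p)
p,d=snapshot("scene"); cv2.imwrite("pics/s4.png",cv2.resize(p[150:270,320:480],(800,600)))
E
```

```text
t: 4.05
tcp_pos: [0.5016, 0.2371, 0.0138]
tool_rot: [0.606, 0.719, -0.219, 0.261]
force: [-0.8, 2.6, 5.4]
finger_gap: 0.62
[-0.83705871  2.56006839  5.39846536] 52.73897018850274
```

View pics/w4.png

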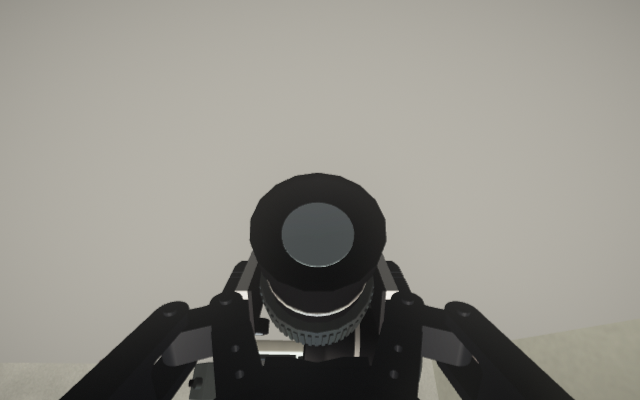

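View pics/s4.png

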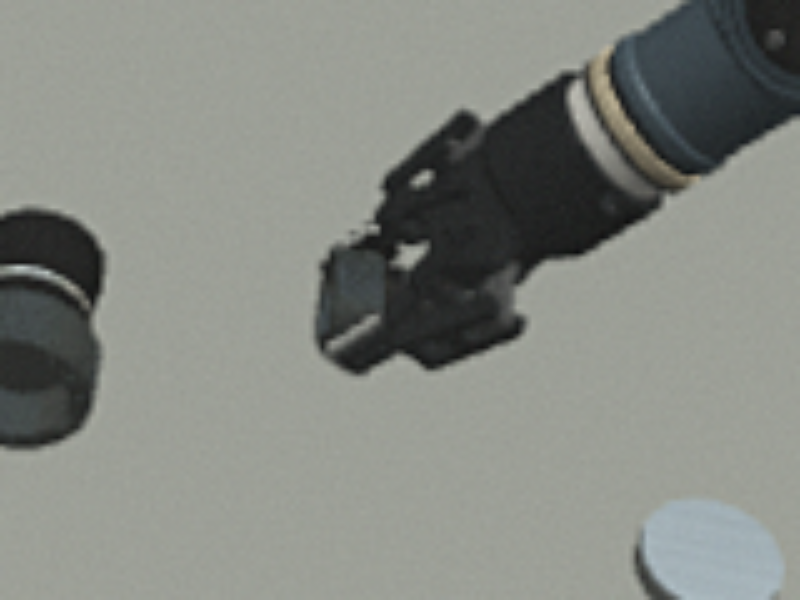

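```bash
cat >> h.py <<'E'
def rightR(h_deg,dn):
    h=np.array([np.cos(np.radians(h_deg)),np.sin(np.radians(h_deg)),0]);up=np.array([0,0,1.]);a=np.radians(dn)
    z=np.cos(a)*h-np.sin(a)*up; x=np.cos(a)*up+np.sin(a)*h; return np.stack([x,np.cross(z,x),z],1)
E
python3 -m inch '[[1,[-0.3,0,-0.36],[0,0,0]],[1,[-0.6,0,-0.72],[0,0,0]],[1,[-0.85,0,-1],[0,0,0]],[1,[-0.85,0,-1],[0,0,0]],[1,[-0.85,0,-1],[0,0,0]],[1,[-0.85,0,-1],[0,0,0]]]'
python3 - <<'E'
from h import *
s=sense();print(s["force"],s["finger_gap"]*85,s["q"],s["tcp_pos"])
for y in(99.6,60,30): print(y,delta(s["tcp_pos"],rightR(y,35.5)),wr(rightR(y,35.5),s["q"][0],1.9)[0])
p,d=snapshot("scene"); cv2.imwrite("pics/s5.png",cv2.resize(p[120:240,320:480],(800,600)))
E
```

```text
t: 4.75
tcp_pos: [0.5007, 0.2351, 0.1428]
tool_rot: [0.605, 0.719, -0.221, 0.26]
force: [0.5, 0.4, -1.3]
finger_gap: 0.618
[ 0.54626229  0.39902867 -1.26647294] 52.5404907638091 [ 0.55654256  0.73670864  1.53232791 -0.67227146  1.25908891  0.72571367] [0.50074272 0.23513374 0.14276973]
99.6 (array([0., 0., 0.]), array([-0.0007,  0.2621,  0.0005])) [59. 61. -4.]
60 (array([0., 0., 0.]), array([-0.0164,  0.2507,  0.1225])) [50. 30. 26.]
30 (array([0., 0., 0.]), array([-0.0279,  0.2263,  0.213 ])) [-5. 17. 96.]
```

View pics/s5.png

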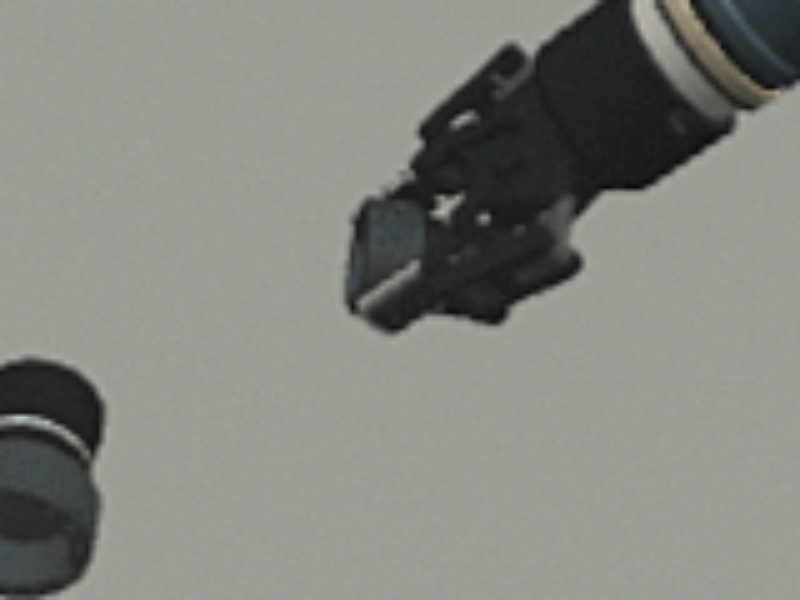

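```bash
python3 -m inch '[[1,[-0.3,0,-0.4],[0,0.022,0]],[1,[-0.3,0,-0.4],[0,0.044,0]],[1,[-0.3,0,-0.4],[0,0.066,0]],[1,[-0.3,0,-0.4],[0,0.088,0]],[1,[-0.3,0,-0.4],[0,0.11,0]],[1,[-0.3,0,-0.4],[0,0.132,0]],[1,[-0.3,0,-0.4],[0,0.154,0]],[1,[-0.3,0,-0.4],[0,0.176,0]],[1,[-0.3,0,-0.4],[0,0.198,0]],[1,[-0.3,0,-0.4],[0,0.22,0]],[1,[-0.3,0,-0.4],[0,0.242,0]],[1,[-0.3,0,-0.4],[0,0.262,0]],[1,[-0.3,0,-0.4],[0,0.262,0]],[1,[-0.3,0,-0.4],[0,0.262,0]],[1,[-0.3,0,-0.4],[0,0.262,0]]]'
python3 - <<'E'
from h import *
s=sense();print(s["force"],s["finger_gap"]*85,s["q"],s["tcp_pos"])
print(delta(s["tcp_pos"],rightR(99.6,35.5)))
p,d=snapshot("scene"); cv2.imwrite("pics/s6.png",cv2.resize(p[90:240,300:500],(800,600))); np.save("pics/s6.npy",d); cv2.imwrite("pics/s6f.png",p)
ci=cam("wrist");p,d=snapshot("wrist"); cv2.imwrite("pics/w6.png",p);np.savez("pics/w6.npz",d=d,K=ci[0],o=ci[1],q=ci[2])
E
```

```text
t: 6.3
tcp_pos: [0.5009, 0.2388, 0.1943]
tool_rot: [0.573, 0.681, 0.294, -0.35]
force: [-0.6, 1.0, -1.4]
finger_gap: 0.617
[-0.60663825  1.03032803 -1.3825139 ] 52.42097435148807 [-0.2037275   0.66153944  1.76754889  0.89401253  1.32301202 -0.8919282 ] [0.50088242 0.2388405  0.19432784]
(array([0., 0., 0.]), array([-0.0007,  0.0004,  0.0003]))
```

View pics/s6.png

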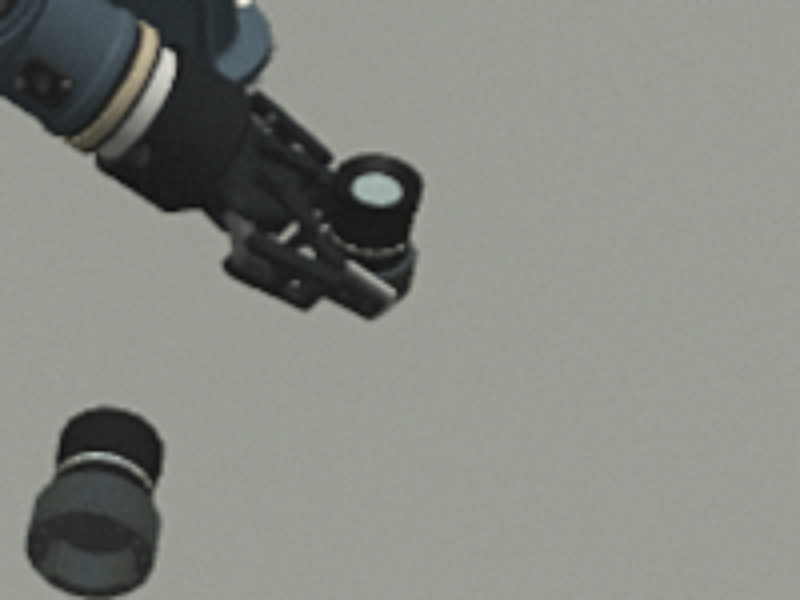

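View pics/w6.png

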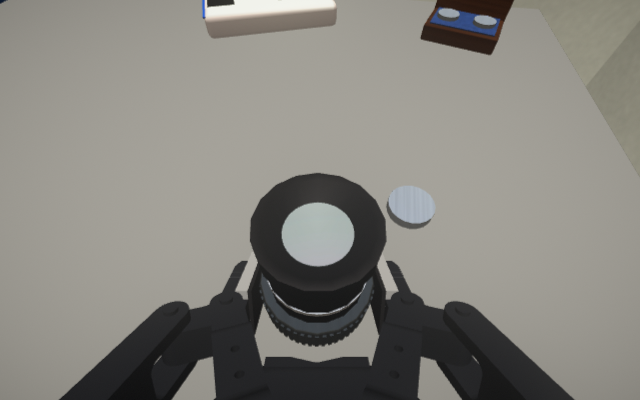

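The eyepiece is upright in the grip and has not slipped: the eyecup disc is at (317,235), as before. I'll measure its tilt from the eyecup plane, and locate the tube's rim and pins.

Run:
```python
from h import *
f=np.load("pics/w6.npz"); ci=(f["K"],f["o"],f["q"]); P=cloud("wrist",f["d"],ci)
d=f["d"]; print(P[235,317],d[235,317],[d[r,317] for r in(178,185,195,205,260,275,285,288)])
m=np.zeros((400,640),np.uint8); cv2.ellipse(m,(318,232),(63,54),0,0,360,255,-1)
im=cv2.imread("pics/w6.png"); mm=(m>0)&(im.max(2)<60)
q=P[mm]; print(len(q)); 
for it in range(4):
    c=q.mean(0); n=np.linalg.svd(q-c,full_matrices=False)[2][2]; n*=np.sign(n[2]); r=(q-c)@n; q=q[abs(r)<max(.0015,2*r.std())]
print(len(q),c,n,r.std(),"tilt",np.degrees(np.arccos(n[2])))
# outer ring circle
cs,_=cv2.findContours(((im.max(2)<60)&(m>0)).astype(np.uint8),cv2.RETR_EXTERNAL,cv2.CHAIN_APPROX_NONE)
# ellipse centre of lens (bright disc)
l=((im.min(2)>110)&(m>0)).astype(np.uint8); cs,_=cv2.findContours(l,cv2.RETR_EXTERNAL,cv2.CHAIN_APPROX_NONE);k=max(cs,key=cv2.contourArea)
e=cv2.fitEllipse(k);print(e)
o,dr=ray("wrist",*e[0],ci); pt=o+dr*((c-o)@n)/(dr@n); s=sense(); R0=R.from_quat(s["tool_rot"]); print("lens centre",pt,"in tool",R0.inv().apply(pt-s["tcp_pos"]), "n in tool",R0.inv().apply(n))
# tube
for n_ in("scene","top"):
    dd=np.load(f"pics/{n_}0.npy"); Q=cloud(n_,dd)
    mk=(abs(Q[...,0]-.493)<.05)&(abs(Q[...,1]+.248)<.05)&(Q[...,2]>.182)&(Q[...,2]<.19); q=Q[mk]
    print(n_,mk.sum(),q.mean(0),q.min(0),q.max(0))
```

```text
[0.50432847 0.22428567 0.25323629] 0.10496735 [np.float32(0.114437446), np.float32(0.11376291), np.float32(0.11354107), np.float32(0.11410164), np.float32(0.099628925), np.float32(0.09288991), np.float32(0.089241795), np.float32(0.089038)]
6897
6399 [0.50465578 0.22506101 0.25642205] [0.00492227 0.02361473 0.99970902] 0.0016463539045728098 tilt 1.3822389232853145
((317.502197265625, 233.88583374023438), (62.84846115112305, 71.68997955322266), 91.57279968261719)
lens centre [0.50472574 0.22296315 0.25647126] in tool [ 0.04031018  0.00094803 -0.04930664] n in tool [ 0.8256813   0.00966773 -0.56405401]
scene 51 [ 0.49790308 -0.2499497   0.18389526] [ 0.48069483 -0.26653058  0.18204431] [ 0.51384737 -0.23262541  0.18644595]
top 48 [ 0.49318509 -0.24931502  0.18428039] [ 0.47610407 -0.26556424  0.1820148 ] [ 0.51060908 -0.23204678  0.18728081]
```

```bash
cat >> h.py <<'E'
from scipy.optimize import least_squares
D=[([1.1705,.5283,1.4336,0,1.1814,-.1785],[.1372,.6092,.2306]),([1.13331252,0.57479246,1.34286955,-0.29504623,1.46356234,0.4281918],[.2242,.5389,.251]),
([1.0113293,0.69110227,1.24807821,-0.44140105,1.7097046,0.83877234],[.3122,.4712,.2467]),([0.69117202,0.74141064,1.36436982,-0.59328057,1.4524528,0.71931385],[.4823,.3293,.182]),
([0.55654256,0.73670864,1.53232791,-0.67227146,1.25908891,0.72571367],[0.50074272,0.23513374,0.14276973]),([-0.2037275,0.66153944,1.76754889,0.89401253,1.32301202,-0.8919282],[0.50088242,0.2388405,0.19432784])]
def fk(q,k):
    h0,L1,L2,L3,o=k
    T=R.from_euler('Z',q[0]); w=T.apply([o+L1*np.sin(q[1])+L2*np.sin(q[1]+q[2]),0,h0+L1*np.cos(q[1])+L2*np.cos(q[1]+q[2])])
    Rt=R.from_euler('ZYZYZ',[q[0],q[1]+q[2],q[3],q[4],q[5]+np.pi/2]) if False else T*R.from_euler('Y',q[1]+q[2])*R.from_euler('ZYZ',[q[3],q[4],q[5]+np.pi/2])
    return w+L3*Rt.apply([0,0,1]),Rt
KF=least_squares(lambda k:np.concatenate([fk(q,k)[0]-p for q,p in D]),[.15,.4,.4,.25,0]).x
def ik(pos,Rt,q0):
    f=lambda q:np.concatenate([(fk(q,KF)[0]-pos)*10,(fk(q,KF)[1].inv()*R.from_matrix(Rt)).as_rotvec()])
    lo=[-3.08,-.75,.22,-1.43,0,-2.85];hi=[3.08,2.2,2.44,4.57,2.65,2.85]
    r=least_squares(f,np.clip(q0,np.array(lo)+.01,np.array(hi)-.01),bounds=(lo,hi)); return r.x.round(2),r.cost
E
python3 - <<'E'
from h import *
print(KF,max(np.linalg.norm(fk(q,KF)[0]-p) for q,p in D))
L=np.array([.0403,.0005,-.0493])
q=sense()["q"]
for h in(60,30,0,-27):
    A=rightR(h,34.5); n=A.T@[0,0,1]; 
    for z in(.215,.165):
        tcp=np.array([.4955,-.2495,z])-A@(L-.068*n); print(h,z,tcp.round(3),ik(tcp,A,np.array([-.6,.3,2.,0,.5,1.2])))
E
```

```text
[0.30008045 0.33787665 0.36441318 0.22027066 0.09864426] 0.17552412941320542
60 0.215 [ 0.504 -0.234  0.222] (array([-0.76,  0.6 ,  1.67,  0.96,  1.35, -0.7 ]), np.float64(6.069254492296595e-23))
60 0.165 [ 0.504 -0.234  0.172] (array([-0.76,  0.7 ,  1.68,  0.99,  1.29, -0.79]), np.float64(1.0018087027227143e-25))
30 0.215 [ 0.511 -0.24   0.222] (array([-0.75,  0.41,  1.97,  1.3 ,  0.96, -0.63]), np.float64(5.484665703038401e-29))
30 0.165 [ 0.511 -0.24   0.172] (array([-0.75,  0.53,  1.98,  1.4 ,  0.93, -0.79]), np.float64(2.124970941687153e-25))
0 0.215 [ 0.513 -0.249  0.222] (array([-0.64,  0.25,  2.2 ,  1.86,  0.54, -0.74]), np.float64(1.7106282714556435e-26))
0 0.165 [ 0.513 -0.249  0.172] (array([-0.64,  0.4 ,  2.21,  2.09,  0.61, -1.01]), np.float64(8.134173127431309e-22))
-27 0.215 [ 0.512 -0.257  0.222] (array([-0.46,  0.19,  2.27,  3.16,  0.3 , -1.59]), np.float64(1.812741717478761e-27))
-27 0.165 [ 0.512 -0.257  0.172] (array([-0.47,  0.29,  2.15,  1.4 ,  0.  ,  0.17]), np.float64(0.037009820842395354))
```

Run:
```python
from h import *
Q=[[.11065,.99386,-.0008,-.0002],[0.382,0.905,-0.119,0.143],[0.589,0.739,-0.212,0.249],[0.605,0.719,-0.219,0.26],[0.605,0.719,-0.221,0.26],[0.573,0.681,0.294,-0.35]]
for (q,p),t in zip(D,Q): print((R.from_quat(t).inv()*fk(q,KF)[1]).as_rotvec().round(3))
# wrist orientation residual: does W = Ry(-q23)Rz(-q1) T = f(q4,q5,q6)
import itertools
for (q,p),t in zip(D,Q):
    M=R.from_euler('Y',-(q[1]+q[2]))*R.from_euler('Z',-q[0])*R.from_quat(t)
    print(np.round(q[3:],3), M.as_euler('ZYZ').round(3), M.as_euler('YZY').round(3), M.as_euler('XYZ').round(3))
```

```text
[0. 0. 0.]
[-0.     0.001 -0.001]
[-0.    -0.001 -0.001]
[ 0. -0. -0.]
[ 0.     0.001 -0.   ]
[0. 0. 0.]
[ 0.     1.181 -0.178] [-0.     1.181  1.392] [ 1.181  1.392 -0.   ] [0.    1.181 1.392]
[-0.295  1.464  0.428] [-0.296  1.464  2.   ] [ 1.338  1.949 -0.317] [1.218 1.257 0.766]
[-0.441  1.71   0.839] [-0.44   1.709  2.41 ] [ 1.231  2.364 -0.646] [1.887 1.11  0.555]
[-0.593  1.452  0.719] [-0.593  1.452  2.29 ] [ 1.036  2.09  -0.694] [1.361 0.967 0.893]
[-0.672  1.259  0.726] [-0.673  1.259  2.297] [ 0.876  1.957 -0.695] [1.094 0.839 1.093]
[ 0.894  1.323 -0.892] [0.894 1.323 0.679] [0.713 1.195 0.949] [-1.257  0.652  2.055]
```

```bash
cat >> h.py <<'E'
def fk(q,k):
    T1=R.from_euler('Z',q[0]);T2=T1*R.from_euler('Y',q[1]);T3=T2*R.from_euler('Y',q[2]);T4=T3*R.from_euler('Z',q[3]);T5=T4*R.from_euler('Y',q[4]);T6=T5*R.from_euler('Z',q[5]+np.pi/2)
    h0,L1,L2,L3,o,eo,wx=k
    p=T1.apply([o,0,h0])+T2.apply([0,0,L1])+T3.apply([eo,0,L2])+T5.apply([wx,0,L3]); return p,T6
KF=least_squares(lambda k:np.concatenate([fk(q,k)[0]-p for q,p in D]+[1e-4*k]),[.15,.4,.4,.25,0,0,0]).x
E
python3 - <<'E'
from h import *
print(KF.round(4),[np.linalg.norm(fk(q,KF)[0]-p).round(4) for q,p in D])
L=np.array([.0403,.0005,-.0493])
q=sense()["q"]
for h in(60,30,0,-27):
    A=rightR(h,34.5); n=A.T@[0,0,1]; 
    for z in(.215,.165):
        tcp=np.array([.4955,-.2495,z])-A@(L-.068*n); print(h,z,tcp.round(3),ik(tcp,A,np.array([-.7,.3,2.,.8,.9,0])))
E
```

```text
[0.2548 0.5017 0.4422 0.1977 0.0921 0.1246 0.1142] [np.float64(0.1158), np.float64(0.0859), np.float64(0.0695), np.float64(0.0639), np.float64(0.0749), np.float64(0.1642)]
60 0.215 [ 0.504 -0.234  0.222] (array([-0.76,  0.66,  1.61,  0.96,  1.36, -0.7 ]), np.float64(7.248098201528046e-21))
60 0.165 [ 0.504 -0.234  0.172] (array([-0.77,  0.75,  1.62,  0.98,  1.3 , -0.8 ]), np.float64(4.890321314788069e-30))
30 0.215 [ 0.511 -0.24   0.222] (array([-0.83,  0.55,  1.84,  1.26,  1.01, -0.65]), np.float64(7.461076735746726e-22))
30 0.165 [ 0.511 -0.24   0.172] (array([-0.84,  0.67,  1.87,  1.35,  0.98, -0.83]), np.float64(6.272777902993532e-30))
0 0.215 [ 0.513 -0.249  0.222] (array([-0.81,  0.47,  2.15,  1.9 ,  0.69, -0.96]), np.float64(8.486764058322078e-21))
0 0.165 [ 0.513 -0.249  0.172] (array([-0.77,  0.65,  2.2 ,  2.19,  0.78, -1.29]), np.float64(6.78764580689731e-27))
-27 0.215 [ 0.512 -0.257  0.222] (array([-0.48,  0.12,  1.97,  0.05,  0.09,  1.52]), np.float64(1.7936426313321372e-30))
-27 0.165 [ 0.512 -0.257  0.172] (array([-0.47,  0.22,  1.99,  0.02,  0.  ,  1.55]), np.float64(0.0006066827740862328))
```

```bash
cat >> h.py <<'E'
def fk(q,k):
    T1=R.from_euler('Z',q[0]);T2=T1*R.from_euler('Y',q[1]);T3=T2*R.from_euler('Y',q[2]);T4=T3*R.from_euler('Z',q[3]);T5=T4*R.from_euler('Y',q[4]);T6=T5*R.from_euler('Z',q[5]+np.pi/2)
    h0,L1,L2,L3,o,eo,wx,ly,wy=k
    p=T1.apply([o,ly,h0])+T2.apply([0,0,L1])+T3.apply([eo,0,L2])+T5.apply([wx,wy,L3]); return p,T6
KF=least_squares(lambda k:np.concatenate([fk(q,k)[0]-p for q,p in D]+[1e-5*k]),[.15,.4,.4,.25,0,0,0,.1,0]).x
E
cat > ikc.py <<'E'
from h import *
print(KF.round(4),[np.linalg.norm(fk(q,KF)[0]-p).round(4) for q,p in D])
L=np.array([.0403,.0005,-.0493])
q=sense()["q"]
for h in(60,30,0,-27,-60):
    A=rightR(h,34.5); n=A.T@[0,0,1]; 
    for z in(.215,.165):
        tcp=np.array([.4955,-.2495,z])-A@(L-.068*n); print(h,z,tcp.round(3),ik(tcp,A,np.array([-.7,.3,2.,.8,.9,0])))
E
python3 ikc.py
```

```text
[ 2.741e-01  5.881e-01  3.916e-01  2.967e-01 -1.000e-04  1.140e-01
 -2.000e-04  1.110e-01  0.000e+00] [np.float64(0.0), np.float64(0.0), np.float64(0.0), np.float64(0.0), np.float64(0.0), np.float64(0.0)]
60 0.215 [ 0.504 -0.234  0.222] (array([-1.05,  0.66,  1.64,  0.79,  1.5 , -0.87]), np.float64(1.5291883758434657e-31))
60 0.165 [ 0.504 -0.234  0.172] (array([-1.05,  0.74,  1.66,  0.8 ,  1.43, -0.95]), np.float64(3.7000966091567575e-30))
30 0.215 [ 0.511 -0.24   0.222] (array([-1.12,  0.56,  1.94,  1.13,  1.14, -0.85]), np.float64(2.282632531464474e-19))
30 0.165 [ 0.511 -0.24   0.172] (array([-1.12,  0.66,  1.96,  1.19,  1.09, -0.98]), np.float64(4.857291616241828e-30))
0 0.215 [ 0.513 -0.249  0.222] (array([-1.05,  0.49,  2.19,  1.73,  0.81, -1.01]), np.float64(4.57346732033748e-28))
0 0.165 [ 0.513 -0.249  0.172] (array([-1.05,  0.63,  2.22,  1.88,  0.85, -1.24]), np.float64(3.2619225583742687e-20))
-27 0.215 [ 0.512 -0.257  0.222] (array([-0.81,  0.48,  2.29,  2.66,  0.62, -1.36]), np.float64(7.001622016322577e-30))
-27 0.165 [ 0.512 -0.257  0.172] (array([-0.81,  0.64,  2.32,  2.75,  0.8 , -1.49]), np.float64(1.0841926325430725e-29))
-60 0.215 [ 0.505 -0.265  0.222] (array([-0.43,  0.5 ,  2.14,  4.12,  0.61, -2.07]), np.float64(7.703719777548943e-31))
-60 0.165 [ 0.505 -0.265  0.172] (array([-0.43,  0.64,  2.17,  3.96,  0.71, -1.87]), np.float64(2.0909828262522826e-25))
```

```bash
cat > tgt.py <<'E'
from h import *
import sys
L=np.array([.0403,.0005,-.0493])
x,y,z,h=map(float,sys.argv[1:5]); A=rightR(h,34.5); n=A.T@[0,0,1.]
tcp=np.array([x,y,z])-A@(L-.068*n); s=sense(); print("now q",s["q"].round(2),"F",s["force"].round(1),"tcp",s["tcp_pos"].round(4)); print("tgt",tcp.round(4)); print(delta(tcp,A))
Rn=R.from_quat(s["tool_rot"]).as_matrix(); 
print("lower end now",(s["tcp_pos"]+Rn@(L-.068*n)).round(4))
E
python3 tgt.py .4955 -.2495 .235 60
```

```text
now q [-0.2   0.66  1.77  0.89  1.32 -0.89] F [-0.6  0.3 -0.7] tcp [0.501  0.2392 0.195 ]
tgt [ 0.504  -0.2338  0.2419]
(array([-2.3352, -0.7849, -4.0649]), array([-0.0907,  0.003 ,  0.0638]))
lower end now [0.5046 0.2216 0.1885]
```

```bash
M='[[1,[-0.2,-0.07,-0.35],[0,0,0]],[1,[-0.4,-0.13,-0.7],[0,0,0]],[1,[-0.57,-0.19,-1],[0,0,0]],[1,[-0.57,-0.19,-1],[0,0,0]]]'; python3 -m inch '[[1,[-0.2,-0.07,-0.35],[0,0,0]],[1,[-0.4,-0.13,-0.7],[0,0,0]],[1,[-0.57,-0.19,-1],[0,0,0]],[1,[-0.57,-0.19,-1],[0,0,0]]]'
python3 -m inch '[[1,[-0.2,-0.07,-0.35],[0,0,0]],[1,[-0.4,-0.13,-0.7],[0,0,0]],[1,[-0.57,-0.19,-1],[0,0,0]],[1,[-0.57,-0.19,-1],[0,0,0]]]'
python3 -m inch '[[1,[-0.2,-0.07,-0.35],[0,0,0]],[1,[-0.4,-0.13,-0.7],[0,0,0]],[1,[-0.57,-0.19,-1],[0,0,0]],[1,[-0.57,-0.19,-1],[0,0,0]]]'
python3 tgt.py .4955 -.2495 .235 60
```

```text
t: 6.8
tcp_pos: [0.5043, 0.1189, 0.2068]
tool_rot: [0.574, 0.681, 0.295, -0.347]
force: [0.5, -0.0, -1.0]
finger_gap: 0.618
t: 7.2
tcp_pos: [0.5048, 0.0029, 0.2182]
tool_rot: [0.574, 0.681, 0.295, -0.347]
force: [1.2, 0.4, -1.2]
finger_gap: 0.622
t: 7.6
tcp_pos: [0.5051, -0.1129, 0.2297]
tool_rot: [0.574, 0.681, 0.294, -0.347]
force: [-0.0, 0.7, -1.3]
finger_gap: 0.619
now q [-0.74  0.71  1.47  0.53  1.76 -1.03] F [-0.   0.7 -1.3] tcp [ 0.5051 -0.1129  0.2297]
tgt [ 0.504  -0.2338  0.2419]
(array([-0.5977, -0.2141, -1.0366]), array([-0.0899,  0.0034,  0.0637]))
lower end now [ 0.5086 -0.1305  0.2233]
```

```bash
python3 -m inch '[[1,[-0.1,-0.04,-0.17],[-0.018,0,0.0127]],[1,[-0.2,-0.08,-0.35],[-0.036,0.001,0.025]],[1,[-0.3,-0.12,-0.5],[-0.054,0.002,0.038]],[1,[-0.4,-0.15,-0.7],[-0.072,0.003,0.051]],[1,[-0.4,-0.15,-0.7],[-0.09,0.003,0.064]],[1,[-0.4,-0.15,-0.7],[-0.09,0.003,0.064]],[1,[-0.4,-0.15,-0.7],[-0.09,0.003,0.064]]]'
python3 tgt.py .4955 -.2495 .235 60
```

```text
t: 8.3
tcp_pos: [0.5026, -0.1898, 0.2382]
tool_rot: [0.766, 0.443, 0.401, -0.236]
force: [0.0, 0.5, -1.4]
finger_gap: 0.617
now q [-1.01  0.61  1.72  0.82  1.47 -0.86] F [ 0.   0.5 -1.4] tcp [ 0.5026 -0.1898  0.2382]
tgt [ 0.504  -0.2338  0.2419]
(array([-0.1817,  0.2298, -0.3311]), array([-0.0011,  0.    , -0.0003]))
lower end now [ 0.4942 -0.2055  0.2313]
```

```bash
python3 -m inch '[[1,[-0.09,0.115,-0.165],[0,0,0]],[1,[-0.18,0.23,-0.33],[0,0,0]],[1,[-0.18,0.23,-0.33],[0,0,0]],[1,[-0.18,0.23,-0.33],[0,0,0]],[1,[-0.18,0.23,-0.33],[0,0,0]]]'
python3 tgt.py .4955 -.2495 .235 60
python3 - <<'E'
from h import *
for n in("scene","top"):
    p,d=snapshot(n); cv2.imwrite(f"pics/{n}7.png",p); np.save(f"pics/{n}7.npy",d)
ci=cam("wrist");p,d=snapshot("wrist"); cv2.imwrite("pics/w7.png",p)
s=cv2.imread("pics/scene7.png"); t=cv2.imread("pics/top7.png")
a=cv2.resize(s[85:210,150:250],(400,500),interpolation=cv2.INTER_CUBIC); b=cv2.resize(t[180:280,410:490],(400,500),interpolation=cv2.INTER_CUBIC)
cv2.imwrite("pics/z7.png",np.clip(np.hstack([a,b])*1.5,0,255).astype(np.uint8))
E
```

```text
t: 8.8
tcp_pos: [0.5041, -0.2338, 0.2412]
tool_rot: [0.766, 0.443, 0.401, -0.236]
force: [-0.1, -0.1, -1.9]
finger_gap: 0.613
now q [-1.05  0.64  1.63  0.79  1.53 -0.84] F [-0.1 -0.1 -1.9] tcp [ 0.5041 -0.2338  0.2412]
tgt [ 0.504  -0.2338  0.2419]
(array([ 0.0049, -0.0011, -0.0039]), array([-0.0011, -0.    , -0.0005]))
lower end now [ 0.4956 -0.2495  0.2344]
```

View pics/z7.png

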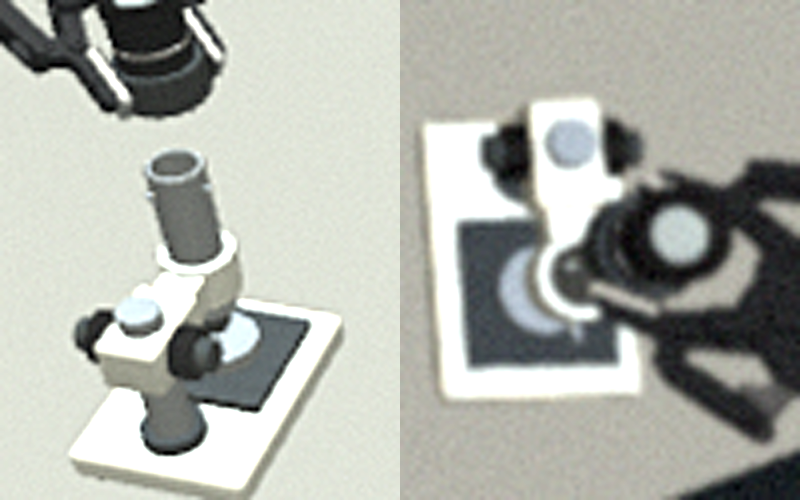

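View pics/w7.png

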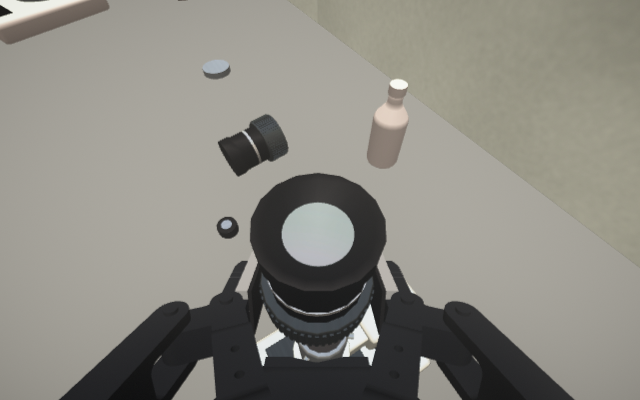

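```bash
python3 - <<'E'
from h import *
zl=.2344+.065
for n,(r0,r1,c0,c1) in (("scene",(60,100,165,205)),("top",(215,240,455,480))):
    im=cv2.imread(f"pics/{n}7.png"); g=im.min(2); sub=g[r0:r1,c0:c1]
    # subpixel via upsample + threshold
    up=cv2.resize(sub,None,fx=8,fy=8,interpolation=cv2.INTER_CUBIC)
    m=(up>90).astype(np.uint8); cs,_=cv2.findContours(m,cv2.RETR_EXTERNAL,cv2.CHAIN_APPROX_NONE)
    for k in sorted(cs,key=cv2.contourArea)[-3:]:
        if len(k)<20: continue
        e=cv2.fitEllipse(k); u=c0+(e[0][0]+.5)/8-.5; v=r0+(e[0][1]+.5)/8-.5
        print(n,round(u,2),round(v,2),np.round(e[1],1)/8,cv2.contourArea(k)/64,onz(n,u,v,zl).round(4))
# rim: ellipse of rim in start images, hot: bright/dark ring
E
python3 - <<'E'
import cv2,numpy as np
s=cv2.imread("pics/scene7.png"); t=cv2.imread("pics/top0.png"); s0=cv2.imread("pics/scene0.png")
a=cv2.resize(s[60:100,160:210],(500,400),interpolation=cv2.INTER_CUBIC)
b=cv2.resize(s0[115:155,175:215],(400,400),interpolation=cv2.INTER_NEAREST); c=cv2.resize(t[215:255,435:475],(400,400),interpolation=cv2.INTER_NEAREST)
cv2.imwrite("pics/z8.png",np.clip(np.hstack([b,c])*1.5,0,255).astype(np.uint8))
cv2.imwrite("pics/z9.png",np.clip(a*1.5,0,255).astype(np.uint8))
E
```

```text
scene 184.05 83.33 [ 5.2625 12.3375] 50.484375 [ 0.4974 -0.2452  0.2994]
scene 173.75 94.07 [ 6.225  15.4875] 66.1953125 [ 0.5433 -0.2452  0.2994]
scene 200.67 71.26 [ 9.1875 38.4125] 163.625 [ 0.4383 -0.2342  0.2994]
top 457.77 215.95 [3.325 8.6  ] 15.53125 [ 0.5199 -0.2282  0.2994]
top 473.47 234.76 [ 9.8   17.025] 77.046875 [ 0.4751 -0.2612  0.2994]
top 465.5 226.45 [10.375  10.9625] 89.1953125 [ 0.4948 -0.2443  0.2994]
```

View pics/z8.png

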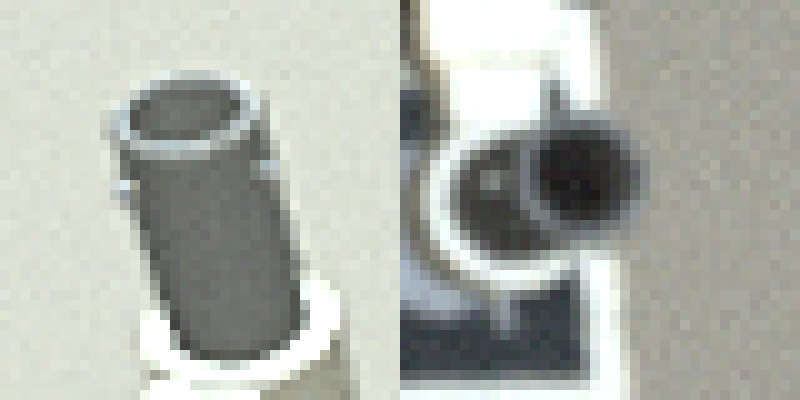

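View pics/z9.png

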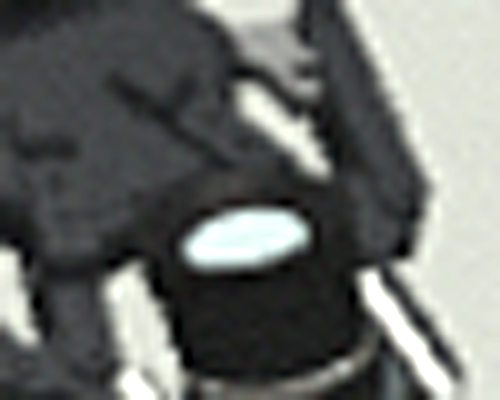

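Run:
```python
from h import *
def tri(a,b):
    o1,d1=ray("scene",*a);o2,d2=ray("top",*b); d1/=np.linalg.norm(d1);d2/=np.linalg.norm(d2)
    t=np.linalg.lstsq(np.stack([d1,-d2],1),o2-o1,rcond=None)[0]; p=o1+d1*t[0];q=o2+d2*t[1]; return ((p+q)/2).round(4),np.linalg.norm(p-q).round(4)
print("lens",tri((184.05,83.33),(465.5,226.45)))
print("rim",tri((193.4,125.85),(453.0,232.0)), onz("scene",193.4,125.85,.185),onz("top",453.0,232.0,.185))
```

```text
lens (array([ 0.4953, -0.2457,  0.298 ]), np.float64(0.0017))
rim (array([ 0.4947, -0.2511,  0.1828]), np.float64(0.0003)) [ 0.49733221 -0.24945438  0.185     ] [ 0.49438939 -0.2502741   0.185     ]
```

Run:
```python
import cv2,numpy as np
s=cv2.imread("pics/scene7.png"); t=cv2.imread("pics/top7.png")
a=cv2.resize(s[75:155,160:215],(550,800)[:2],interpolation=cv2.INTER_CUBIC)[:500,:440]
b=cv2.resize(t[215:255,440:475],(350,400),interpolation=cv2.INTER_CUBIC)
b=np.vstack([b,np.zeros((100,350,3),np.uint8)])
cv2.imwrite("pics/z10.png",np.clip(np.hstack([a,b])*2.2,0,255).astype(np.uint8))
```

```text
(no output)
```

View pics/z10.png

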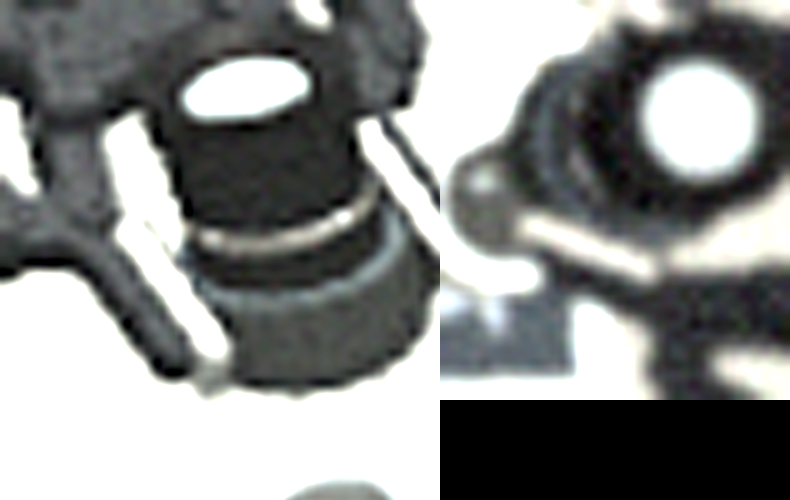

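Run:
```python
from h import *
def circ(n,c,r): 
    return np.array([proj(n,np.array(c)+r*np.array([np.cos(t),np.sin(t),0])) for t in np.linspace(0,2*np.pi,90)])
for dy in(-.2495,-.2452):
    for zz in (.2344,):
        C=circ("scene",(.4974,dy,zz),.027); i=C[:,1].argmax(); print("collar bottom scene",dy,C[i].round(1),"right",C[:,0].max().round(1),"left",C[:,0].min().round(1))
        C=circ("scene",(.4974,dy,zz+.024),.027); i=C[:,1].argmax(); print("collar top scene",dy,C[i].round(1),"right",C[C[:,0].argmax()].round(1))
        C=circ("top",(.4948,dy,zz),.027); print("top: left",C[C[:,0].argmin()].round(1),"up",C[C[:,1].argmin()].round(1))
        C=circ("top",(.4948,dy,zz+.024),.027); print("top: collartop left",C[C[:,0].argmin()].round(1))
C=circ("scene",(.4973,-.2494,.185),.018);print("rim scene",C.min(0),C.max(0))
C=circ("top",(.4944,-.2503,.185),.018);print("rim top",C.min(0),C.max(0))
```

```text
collar bottom scene -0.2495 [186.5 114.9] right 200.7 left 176.8
collar top scene -0.2495 [184.1 105.9] right [198.6  98. ]
top: left [447.9 228.8] up [457.9 219. ]
top: collartop left [450.8 227.7]
collar bottom scene -0.2452 [188.2 115.2] right 202.4 left 178.5
collar top scene -0.2452 [185.8 106.1] right [200.3  98.3]
top: left [446.2 228.8] up [456.2 219. ]
top: collartop left [449.  227.7]
rim scene [185.74221162 121.50125792] [201.06726726 130.30532801]
rim top [446.08736745 225.17926503] [459.94005871 238.85612221]
```

```bash
python3 tgt.py .4955 -.254 .193 60
```

```text
now q [-1.05  0.64  1.63  0.79  1.53 -0.84] F [-0.2 -1.  -1.9] tcp [ 0.5038 -0.2343  0.2413]
tgt [ 0.504  -0.2383  0.1999]
(array([-0.3612,  0.024 ,  0.2065]), array([-0.0009, -0.    , -0.0006]))
lower end now [ 0.4954 -0.2499  0.2345]
```

```bash
python3 -m inch '[[1,[-0.18,0.012,0.1],[0,0,0]],[1,[-0.36,0.024,0.206],[0,0,0]],[1,[-0.36,0.024,0.206],[0,0,0]],[1,[-0.36,0.024,0.206],[0,0,0]],[1,[-0.36,0.024,0.206],[0,0,0]]]'
python3 tgt.py .4955 -.254 .193 60
python3 - <<'E'
from h import *
for n in("scene","top"):
    p,d=snapshot(n); cv2.imwrite(f"pics/{n}11.png",p); np.save(f"pics/{n}11.npy",d)
s=cv2.imread("pics/scene11.png"); t=cv2.imread("pics/top11.png")
a=cv2.resize(s[95:145,165:215],(500,500),interpolation=cv2.INTER_CUBIC)
b=cv2.resize(t[215:255,440:470],(300,400),interpolation=cv2.INTER_CUBIC)
b=np.vstack([b,np.zeros((100,300,3),np.uint8)])
cv2.imwrite("pics/z11.png",np.clip(np.hstack([a,b])*1.8,0,255).astype(np.uint8))
E
```

```text
t: 9.45
tcp_pos: [0.5042, -0.2395, 0.2009]
tool_rot: [0.767, 0.442, 0.402, -0.235]
force: [0.6, -0.1, -0.7]
finger_gap: 0.62
now q [-1.06  0.7   1.64  0.79  1.48 -0.9 ] F [ 0.6 -0.1 -0.7] tcp [ 0.5042 -0.2395  0.2009]
tgt [ 0.504  -0.2383  0.1999]
(array([-0.0033, -0.0079,  0.0134]), array([-0.0005,  0.0001, -0.0005]))
lower end now [ 0.4957 -0.2552  0.194 ]
```

View pics/z11.png

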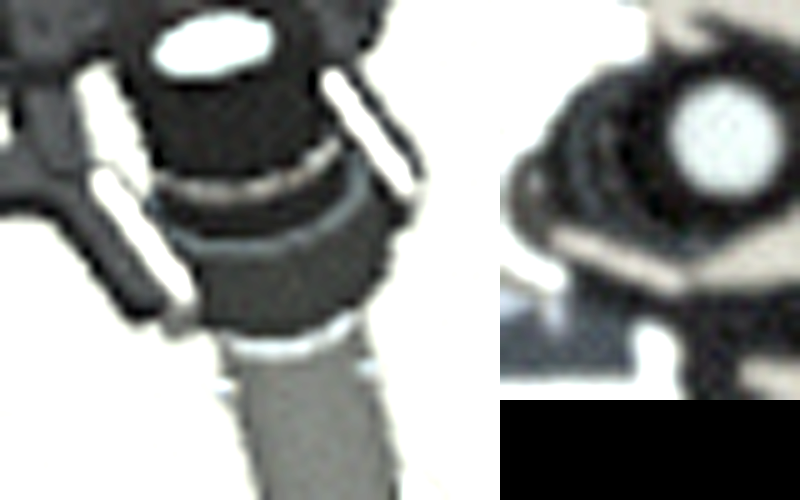

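Run:
```python
from h import *
z=.194
for n,(r0,r1,c0,c1),rim in (("scene",(90,110,170,200),(.4973,-.2494)),("top",(215,245,450,480),(.4944,-.2503))):
    im=cv2.imread(f"pics/{n}11.png"); sub=im.min(2)[r0:r1,c0:c1]
    up=cv2.resize(sub,None,fx=8,fy=8,interpolation=cv2.INTER_CUBIC)
    cs,_=cv2.findContours((up>90).astype(np.uint8),cv2.RETR_EXTERNAL,cv2.CHAIN_APPROX_NONE)
    for k in cs:
        if cv2.contourArea(k)/64<30: continue
        e=cv2.fitEllipse(k); u=c0+(e[0][0]+.5)/8-.5; v=r0+(e[0][1]+.5)/8-.5
        print(n,round(u,2),round(v,2),np.round(e[1],1)/8,cv2.contourArea(k)/64,onz(n,u,v,z+.065).round(4), "pred if on axis",proj(n,(*rim,z+.065)).round(2))
```

```text
scene 175.13 105.91 [5.     9.9375] 35.4296875 [ 0.5296 -0.2603  0.259 ] pred if on axis [186.48  99.04]
scene 185.88 98.99 [ 5.7    11.9375] 53.0625 [ 0.4975 -0.2508  0.259 ] pred if on axis [186.48  99.04]
top 469.62 237.11 [ 9.075  19.0375] 92.578125 [ 0.4735 -0.2662  0.259 ] pred if on axis [462.36 228.64]
top 462.15 228.42 [ 9.8    10.4875] 80.6015625 [ 0.4949 -0.2498  0.259 ] pred if on axis [462.36 228.64]
top 458.68 217.2 [ 6.15   29.6625] 87.625 [ 0.5227 -0.2435  0.259 ] pred if on axis [462.36 228.64]
```

```bash
python3 tgt.py .4953 -.2545 .181 60 | sed -n 3p; python3 -m inch '[[1,[-0.03,-0.005,0.025],[0,0,0]],[1,[-0.06,-0.006,0.045],[0,0,0]],[1,[-0.085,-0.006,0.06],[0,0,0]],[1,[-0.105,-0.006,0.078],[0,0,0]],[1,[-0.105,-0.006,0.078],[0,0,0]]]'; python3 tgt.py .4953 -.2545 .175 60
```

```text
(array([-0.1048, -0.0072,  0.078 ]), array([-0.0005,  0.0002, -0.0005]))
t: 10.05
tcp_pos: [0.5039, -0.2393, 0.1873]
tool_rot: [0.767, 0.442, 0.402, -0.235]
force: [-1.2, -1.7, 3.5]
finger_gap: 0.615
now q [-1.06  0.72  1.64  0.79  1.46 -0.92] F [-1.2 -1.7  3.5] tcp [ 0.5039 -0.2393  0.1873]
tgt [ 0.5038 -0.2388  0.1819]
(array([-0.043 , -0.0032,  0.0337]), array([-0.0004, -0.    , -0.0006]))
lower end now [ 0.4954 -0.255   0.1804]
```

```bash
cat > look.py <<'E'
from h import *
import sys
k=sys.argv[1]; s0=sense(); print(s0["t"],s0["tcp_pos"].round(4),s0["force"].round(2),s0["ft_torque"].round(2))
p,d=snapshot("scene"); cv2.imwrite(f"pics/scene{k}.png",p); t,d=snapshot("top"); cv2.imwrite(f"pics/top{k}.png",t)
a=cv2.resize(p[95:145,165:215],(500,500),interpolation=cv2.INTER_CUBIC)
b=cv2.resize(t[215:255,440:470],(300,400),interpolation=cv2.INTER_CUBIC)
b=np.vstack([b,np.zeros((100,300,3),np.uint8)])
cv2.imwrite(f"pics/z{k}.png",np.clip(np.hstack([a,b])*1.8,0,255).astype(np.uint8))
E
python3 look.py 12
```

```text
10.05 [ 0.5039 -0.2393  0.1873] [-1.21 -1.67  3.48] [-0.27  0.1  -0.01]
```

View pics/z12.png

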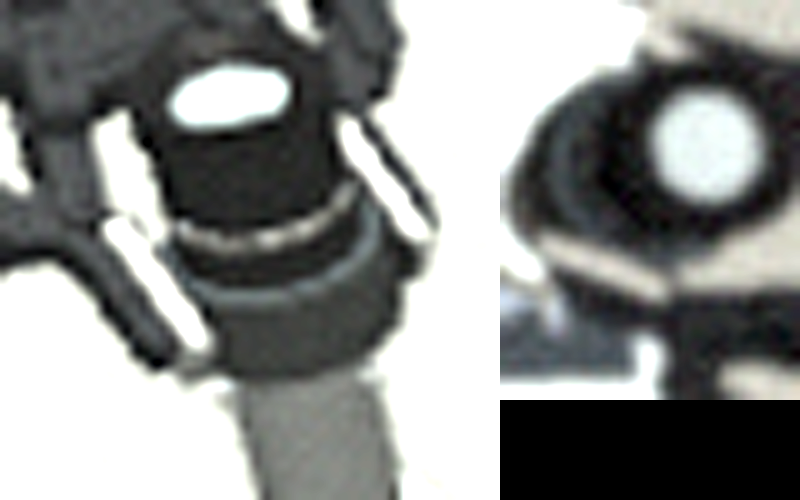

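```bash
python3 -m inch '[[1,[-0.016,0,0.012],[0,0,0]],[1,[-0.032,0,0.024],[0,0,0]],[1,[-0.032,0,0.024],[0,0,0]]]'; python3 tgt.py .4953 -.2545 .175 60
```

```text
t: 10.45
tcp_pos: [0.504, -0.2392, 0.1836]
tool_rot: [0.767, 0.442, 0.402, -0.234]
force: [-1.9, -3.0, 6.2]
finger_gap: 0.616
now q [-1.06  0.73  1.65  0.79  1.45 -0.92] F [-1.9 -3.   6.2] tcp [ 0.504  -0.2392  0.1836]
tgt [ 0.5038 -0.2388  0.1819]
(array([-0.0132, -0.0038,  0.0115]), array([-0.0004, -0.    , -0.0005]))
lower end now [ 0.4955 -0.2549  0.1767]
```

```bash
cat > lens.py <<'E'
from h import *
import sys
k=sys.argv[1]; z=float(sys.argv[2])
for n,(r0,r1,c0,c1),rim in (("scene",(92,116,174,204),(.4973,-.2494)),("top",(215,245,450,480),(.4944,-.2503))):
    im=cv2.imread(f"pics/{n}{k}.png"); sub=im.min(2)[r0:r1,c0:c1]
    up=cv2.resize(sub,None,fx=8,fy=8,interpolation=cv2.INTER_CUBIC)
    cs,_=cv2.findContours((up>90).astype(np.uint8),cv2.RETR_EXTERNAL,cv2.CHAIN_APPROX_NONE)
    for c in cs:
        if cv2.contourArea(c)/64<30: continue
        e=cv2.fitEllipse(c); u=c0+(e[0][0]+.5)/8-.5; v=r0+(e[0][1]+.5)/8-.5
        p=onz(n,u,v,z+.065)
        if np.linalg.norm(p[:2]-rim)<.012: print(n,round(u,2),round(v,2),p.round(4),"minus rim",((p[:2]-rim)*1000).round(1))
E
python3 lens.py 12 .184;python3 lens.py 12 .18; python3 lens.py 12 .172
```

```text
scene 187.42 104.15 [ 0.5023 -0.247   0.249 ] minus rim [5.  2.4]
top 460.2 229.17 [ 0.4943 -0.2483  0.249 ] minus rim [-0.1  2. ]
scene 187.42 104.15 [ 0.4968 -0.2508  0.245 ] minus rim [-0.5 -1.4]
top 460.2 229.17 [ 0.4948 -0.2496  0.245 ] minus rim [0.4 0.7]
top 460.2 229.17 [ 0.4957 -0.2523  0.237 ] minus rim [ 1.3 -2. ]
```

```bash
python3 -m inch '[[1,[-0.006,0,-0.008],[0,0,0]],[1,[-0.006,0,-0.008],[0,0,0]]]'; python3 -m inch '[[1,[-0.006,0,-0.008],[0,0,0]],[1,[-0.006,0,-0.008],[0,0,0]]]';  python3 tgt.py .4953 -.2545 .175 60
```

```text
t: 10.65
tcp_pos: [0.5033, -0.24, 0.1823]
tool_rot: [0.767, 0.442, 0.401, -0.234]
force: [0.2, -3.3, 0.1]
finger_gap: 0.619
t: 10.85
tcp_pos: [0.5028, -0.2403, 0.1823]
tool_rot: [0.767, 0.442, 0.402, -0.235]
force: [1.5, -1.4, -1.3]
finger_gap: 0.619
now q [-1.06  0.73  1.65  0.79  1.45 -0.92] F [ 1.5 -1.4 -1.3] tcp [ 0.5028 -0.2403  0.1823]
tgt [ 0.5038 -0.2388  0.1819]
(array([0.0065, 0.0013, 0.0173]), array([-0.0006,  0.0001, -0.0007]))
lower end now [ 0.4943 -0.256   0.1755]
```

The vertical force fell to its baseline, so the bore has slipped over the rim. Lowering onto the pins.

```bash
python3 -m inch '[[1,[-0.016,0,0.012],[0,0,0]],[1,[-0.032,0,0.024],[0,0,0]],[1,[-0.032,0,0.024],[0,0,0]]]'; python3 -m inch '[[1,[-0.016,0,0.012],[0,0,0]],[1,[-0.016,0,0.012],[0,0,0]],[1,[-0.016,0,0.012],[0,0,0]]]'; python3 tgt.py .4943 -.256 .165 60
```

```text
t: 11.15
tcp_pos: [0.5029, -0.2403, 0.1785]
tool_rot: [0.767, 0.442, 0.402, -0.235]
force: [2.2, -1.0, -1.9]
finger_gap: 0.615
t: 11.45
tcp_pos: [0.5029, -0.2402, 0.1773]
tool_rot: [0.767, 0.442, 0.402, -0.235]
force: [1.8, -3.4, 3.6]
finger_gap: 0.617
now q [-1.06  0.74  1.65  0.79  1.45 -0.93] F [ 1.8 -3.4  3.6] tcp [ 0.5029 -0.2402  0.1773]
tgt [ 0.5028 -0.2403  0.1719]
(array([-0.0462, -0.0005,  0.0293]), array([-0.0005, -0.    , -0.0006]))
lower end now [ 0.4944 -0.2559  0.1705]
```

Run:
```python
from h import *
s=sense(); A=R.from_quat(s["tool_rot"]); p=s["tcp_pos"]; ax=np.array([.4944,-.2559,0])
for th in range(-64,65,8):
    Q=R.from_euler('z',th,degrees=True); r=(p-ax)*[1,1,0]
    tp=p+Q.apply(r)-r; B=Q*A; q,c=ik(tp,B.as_matrix(),s["q"])
    print(th,q,"%.0e"%c,"shift",(A.inv().apply(tp-p)/.1).round(3),"turn",((A.inv()*B).as_rotvec()/2/np.pi).round(4))
```

```text
-64 [-1.04  0.62  2.23  1.96  0.83 -1.24] 9e-26 shift [-0.054  0.163 -0.08 ] turn [-0.1465  0.0009  0.1007]
-56 [-1.09  0.62  2.18  1.73  0.87 -1.15] 6e-20 shift [-0.042  0.15  -0.062] turn [-0.1282  0.0008  0.0881]
-48 [-1.11  0.63  2.11  1.52  0.93 -1.07] 2e-29 shift [-0.031  0.134 -0.046] turn [-0.1099  0.0007  0.0755]
-40 [-1.13  0.64  2.04  1.35  1.   -1.01] 7e-23 shift [-0.022  0.116 -0.032] turn [-0.0916  0.0006  0.0629]
-32 [-1.13  0.65  1.97  1.2   1.08 -0.96] 1e-30 shift [-0.014  0.095 -0.021] turn [-0.0733  0.0004  0.0503]
-24 [-1.12  0.67  1.89  1.08  1.17 -0.93] 7e-24 shift [-0.007  0.073 -0.011] turn [-0.0549  0.0003  0.0377]
-16 [-1.11  0.69  1.81  0.97  1.26 -0.92] 1e-30 shift [-0.003  0.049 -0.005] turn [-0.0366  0.0002  0.0252]
-8 [-1.08  0.71  1.73  0.88  1.36 -0.92] 6e-26 shift [-0.001  0.025 -0.001] turn [-0.0183  0.0001  0.0126]
0 [-1.06  0.74  1.65  0.79  1.45 -0.93] 2e-30 shift [0. 0. 0.] turn [0. 0. 0.]
8 [-1.03  0.76  1.57  0.72  1.54 -0.95] 5e-28 shift [-0.001 -0.025 -0.002] turn [ 0.0183 -0.0001 -0.0126]
16 [-1.    0.79  1.5   0.64  1.63 -0.98] 3e-20 shift [-0.005 -0.049 -0.007] turn [ 0.0366 -0.0002 -0.0252]
24 [-0.96  0.81  1.42  0.57  1.71 -1.02] 2e-30 shift [-0.01  -0.072 -0.014] turn [ 0.0549 -0.0003 -0.0377]
32 [-0.92  0.84  1.36  0.5   1.79 -1.07] 5e-25 shift [-0.017 -0.094 -0.024] turn [ 0.0733 -0.0004 -0.0503]
40 [-0.89  0.86  1.3   0.43  1.86 -1.13] 5e-21 shift [-0.026 -0.114 -0.036] turn [ 0.0916 -0.0006 -0.0629]
48 [-0.85  0.88  1.24  0.35  1.93 -1.2 ] 2e-30 shift [-0.036 -0.131 -0.051] turn [ 0.1099 -0.0007 -0.0755]
56 [-0.81  0.9   1.19  0.27  1.98 -1.28] 1e-30 shift [-0.047 -0.146 -0.068] turn [ 0.1282 -0.0008 -0.0881]
64 [-0.77  0.91  1.15  0.19  2.02 -1.36] 6e-30 shift [-0.06  -0.158 -0.086] turn [ 0.1465 -0.0009 -0.1007]
```

```bash
python3 -m inch '[[1,[-0.012,0,0.009],[0,0,0]],[1,[-0.013,-0.012,0.008],[0.0092,0,-0.0063]],[1,[-0.013,-0.025,0.007],[0.0183,0,-0.0126]],[1,[-0.013,-0.025,0.007],[0.0183,0,-0.0126]]]';  python3 -m inch '[[1,[0,-0.012,-0.001],[0.0092,0,-0.0063]],[1,[-0.001,-0.025,-0.002],[0.0183,0,-0.0126]],[1,[-0.001,-0.025,-0.002],[0.0183,0,-0.0126]]]'; python3 tgt.py .4943 -.256 .165 76
```

```text
t: 11.85
tcp_pos: [0.5017, -0.24, 0.1757]
tool_rot: [0.734, 0.495, 0.385, -0.261]
force: [2.9, -3.7, 3.4]
finger_gap: 0.619
t: 12.15
tcp_pos: [0.4993, -0.2388, 0.1757]
tool_rot: [0.698, 0.544, 0.366, -0.288]
force: [3.6, -3.3, 4.1]
finger_gap: 0.619
now q [-1.    0.79  1.49  0.65  1.62 -0.98] F [ 3.6 -3.3  4.1] tcp [ 0.4993 -0.2388  0.1757]
tgt [ 0.4981 -0.2386  0.1719]
(array([-0.032 , -0.0115,  0.0211]), array([-0.0003, -0.    , -0.0004]))
lower end now [ 0.4954 -0.2562  0.1688]
```

```bash
python3 -m inch '[[1,[-0.001,-0.008,-0.003],[0.0092,0,-0.0063]],[1,[-0.002,-0.019,-0.004],[0.0183,0,-0.0126]],[1,[-0.002,-0.019,-0.004],[0.0183,0,-0.0126]]]';  python3 -m inch '[[1,[0,-0.01,-0.002],[0.0092,0,-0.0063]],[1,[-0.002,-0.022,-0.003],[0.0183,0,-0.0126]],[1,[-0.002,-0.022,-0.003],[0.0183,0,-0.0126]]]'; python3 tgt.py .4943 -.256 .165 92
```

```text
t: 12.45
tcp_pos: [0.497, -0.2384, 0.1756]
tool_rot: [0.658, 0.592, 0.345, -0.313]
force: [5.1, -4.3, 4.0]
finger_gap: 0.615
t: 12.75
tcp_pos: [0.495, -0.2383, 0.1756]
tool_rot: [0.615, 0.636, 0.323, -0.336]
force: [4.2, -4.3, 4.2]
finger_gap: 0.616
now q [-0.92  0.84  1.36  0.51  1.79 -1.07] F [ 4.2 -4.3  4.2] tcp [ 0.495  -0.2383  0.1756]
tgt [ 0.4932 -0.2382  0.1719]
(array([-0.0299, -0.0183,  0.0226]), array([-0.0002, -0.0002, -0.0003]))
lower end now [ 0.4961 -0.2561  0.1687]
```

```bash
python3 -m inch '[[1,[-0.003,-0.007,-0.005],[0.0092,0,-0.0063]],[1,[-0.004,-0.019,-0.006],[0.0183,0,-0.0126]],[1,[-0.004,-0.019,-0.006],[0.0183,0,-0.0126]]]';  python3 -m inch '[[1,[-0.001,-0.01,-0.003],[0.0092,0,-0.0063]],[1,[-0.002,-0.022,-0.004],[0.0183,0,-0.0126]],[1,[-0.002,-0.022,-0.004],[0.0183,0,-0.0126]]]'; python3 tgt.py .4943 -.256 .165 108
```

```text
t: 13.05
tcp_pos: [0.493, -0.2387, 0.1756]
tool_rot: [0.569, 0.677, 0.299, -0.358]
force: [5.9, -3.4, 3.7]
finger_gap: 0.618
t: 13.35
tcp_pos: [0.4908, -0.2393, 0.1756]
tool_rot: [0.52, 0.715, 0.274, -0.378]
force: [6.3, -2.1, 3.9]
finger_gap: 0.618
now q [-0.85  0.89  1.24  0.36  1.93 -1.2 ] F [ 6.3 -2.1  3.9] tcp [ 0.4908 -0.2393  0.1756]
tgt [ 0.4883 -0.2392  0.1719]
(array([-0.0261, -0.0235,  0.0278]), array([-0.0003, -0.0004, -0.0002]))
lower end now [ 0.4968 -0.256   0.1687]
```

```bash
python3 -m inch '[[1,[-0.002,0.002,-0.004],[0.0092,0,-0.0063]],[1,[-0.003,-0.011,-0.005],[0.0183,0,-0.0126]],[1,[-0.003,-0.011,-0.005],[0.0183,0,-0.0126]]]';  python3 -m inch '[[1,[-0.001,-0.012,-0.001],[0.0092,0,-0.0063]],[1,[-0.002,-0.023,-0.002],[0.0183,0,-0.0126]],[1,[-0.002,-0.023,-0.002],[0.0183,0,-0.0126]]]'; python3 tgt.py .4943 -.256 .165 124
```

```text
t: 13.65
tcp_pos: [0.4892, -0.2397, 0.1757]
tool_rot: [0.468, 0.75, 0.247, -0.397]
force: [5.5, -2.1, 4.6]
finger_gap: 0.618
t: 13.95
tcp_pos: [0.4874, -0.2409, 0.1757]
tool_rot: [0.415, 0.78, 0.219, -0.413]
force: [6.0, -0.9, 4.4]
finger_gap: 0.619
now q [-0.76  0.92  1.15  0.2   2.03 -1.36] F [ 6.  -0.9  4.4] tcp [ 0.4874 -0.2409  0.1757]
tgt [ 0.4839 -0.2415  0.1719]
(array([-0.0237, -0.0324,  0.0336]), array([-0.0003, -0.0008, -0.0001]))
lower end now [ 0.4978 -0.2553  0.1688]
```

```bash
python3 -m inch '[[1,[-0.005,0.012,-0.007],[0,0,0]],[1,[-0.005,0.012,-0.007],[0,0,0]]]'; python3 tgt.py .4943 -.256 .165 124; python3 look.py 13
```

```text
t: 14.15
tcp_pos: [0.4875, -0.241, 0.1759]
tool_rot: [0.415, 0.779, 0.219, -0.415]
force: [2.4, 2.3, 3.9]
finger_gap: 0.617
now q [-0.76  0.92  1.14  0.2   2.03 -1.36] F [2.4 2.3 3.9] tcp [ 0.4875 -0.241   0.1759]
tgt [ 0.4839 -0.2415  0.1719]
(array([-0.0246, -0.0326,  0.036 ]), array([-0.0002, -0.0014, -0.0004]))
lower end now [ 0.4979 -0.2555  0.1689]
14.15 [ 0.4875 -0.241   0.1759] [2.41 2.34 3.86] [ 0.28 -0.18 -0.34]
```

View pics/z13.png

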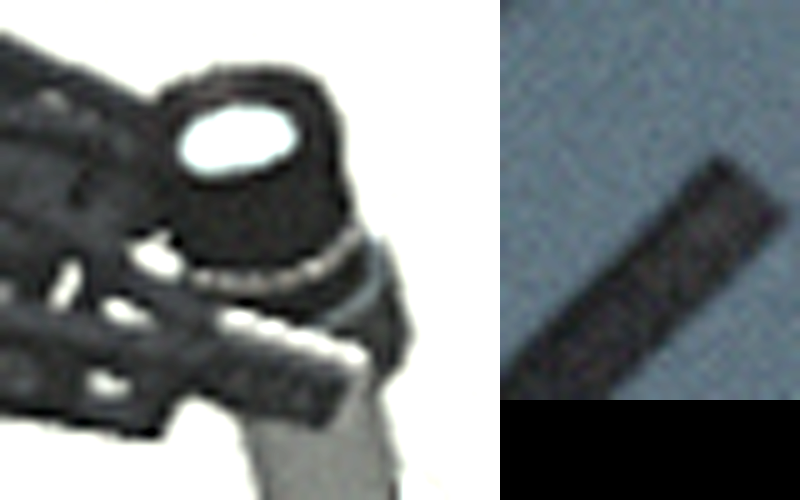

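Run:
```python
import numpy as np
h=np.radians(np.arange(60,125,8)); P=np.array([(.5029,-.2402),(.5017,-.2400),(.4993,-.2388),(.4970,-.2384),(.4950,-.2383),(.4930,-.2387),(.4908,-.2393),(.4892,-.2397),(.4875,-.2410)])
A=[];b=[]
for t,p in zip(h,P):
    A+= [[1,0,np.cos(t),-np.sin(t)],[0,1,np.sin(t),np.cos(t)]]; b+=list(p)
x,r,_,_=np.linalg.lstsq(np.array(A),np.array(b),rcond=None); print(x.round(4),(np.array(A)@x-b).reshape(-1,2).round(4).tolist())
```

```text
[ 0.4956 -0.2533  0.0149 -0.    ] [[0.0002, -0.0002], [-0.0005, 0.0005], [-0.0, -0.0001], [0.0002, -0.0001], [0.0001, -0.0001], [0.0001, 0.0001], [0.0002, 0.0002], [-0.0001, -0.0002], [-0.0002, 0.0001]]
```

```bash
for i in 1; do python3 -m inch '[[1,[-0.001,0.021,-0.001],[-0.0183,0,0.0126]],[1,[-0.003,0.041,-0.005],[-0.0366,0,0.0252]],[1,[-0.003,0.041,-0.005],[-0.0366,0,0.0252]]]'; done; python3 -m inch '[[1,[-0.001,0.021,-0.001],[-0.0183,0,0.0126]],[1,[-0.003,0.041,-0.005],[-0.0366,0,0.0252]],[1,[-0.003,0.041,-0.005],[-0.0366,0,0.0252]]]'; python3 -c "
from h import *
s=sense();print(s['ft_torque'].round(2),s['q'].round(2))"
```

```text
t: 14.55
tcp_pos: [0.4911, -0.2407, 0.176]
tool_rot: [0.522, 0.713, 0.275, -0.379]
force: [2.2, 1.7, 5.0]
finger_gap: 0.622
t: 14.85
tcp_pos: [0.4949, -0.2397, 0.1759]
tool_rot: [0.616, 0.634, 0.323, -0.338]
force: [1.4, 1.2, 3.4]
finger_gap: 0.617
[ 0.13 -0.14 -0.22] [-0.93  0.84  1.35  0.51  1.79 -1.07]
```

```bash
python3 -m inch '[[1,[-0.001,0.021,0.001],[-0.0183,0,0.0126]],[1,[-0.001,0.041,-0.002],[-0.0366,0,0.0252]],[1,[-0.001,0.041,-0.002],[-0.0366,0,0.0252]]]';  python3 -m inch '[[1,[-0.001,0.021,-0.001],[-0.0183,0,0.0126]],[1,[-0.003,0.041,-0.005],[-0.0366,0,0.0252]],[1,[-0.003,0.041,-0.005],[-0.0366,0,0.0252]]]'; python3 -m inch '[[1,[-0.001,0.021,-0.001],[-0.0183,0,0.0126]],[1,[-0.001,0.021,-0.001],[-0.0183,0,0.0126]]]'; python3 -c "
from h import *
s=sense();print(s['ft_torque'].round(2),s['q'].round(2))"
```

```text
t: 15.15
tcp_pos: [0.4989, -0.2394, 0.1758]
tool_rot: [0.697, 0.544, 0.365, -0.29]
force: [-1.3, 0.0, 4.0]
finger_gap: 0.618
t: 15.45
tcp_pos: [0.5028, -0.2403, 0.1756]
tool_rot: [0.766, 0.443, 0.401, -0.236]
force: [-3.5, 0.1, 3.5]
finger_gap: 0.622
t: 15.65
tcp_pos: [0.5049, -0.2414, 0.1754]
tool_rot: [0.795, 0.389, 0.416, -0.208]
force: [-4.3, 1.4, 4.4]
finger_gap: 0.618
[0.1  0.23 0.34] [-1.08  0.72  1.72  0.87  1.36 -0.92]
```

```bash
python3 -m inch '[[1,[-0.004,0.006,-0.006],[-0.0092,0,0.0063]],[1,[-0.005,0.013,-0.007],[-0.0183,0,0.0126]],[1,[-0.005,0.013,-0.007],[-0.0183,0,0.0126]]]';  python3 -m inch '[[1,[0,0.01,0],[-0.0092,0,0.0063]],[1,[-0.001,0.021,-0.001],[-0.0183,0,0.0126]],[1,[-0.001,0.021,-0.001],[-0.0183,0,0.0126]]]'; python3 -c "
from h import *
s=sense();print(s['ft_torque'].round(2),s['q'].round(2))"
```

```text
t: 15.95
tcp_pos: [0.5063, -0.2425, 0.1756]
tool_rot: [0.82, 0.334, 0.429, -0.179]
force: [-3.7, 2.4, 5.0]
finger_gap: 0.618
t: 16.25
tcp_pos: [0.508, -0.245, 0.1753]
tool_rot: [0.842, 0.275, 0.44, -0.147]
force: [-3.4, 0.1, 3.7]
finger_gap: 0.619
[0.04 0.26 0.14] [-1.12  0.67  1.89  1.07  1.17 -0.94]
```

```bash
python3 -m inch '[[1,[-0.002,0.007,-0.003],[-0.0092,0,0.0063]],[1,[-0.003,0.018,-0.004],[-0.0183,0,0.0126]],[1,[-0.003,0.018,-0.004],[-0.0183,0,0.0126]]]';  python3 -m inch '[[1,[-0.001,0.009,-0.002],[-0.0092,0,0.0063]],[1,[-0.002,0.019,-0.003],[-0.0183,0,0.0126]],[1,[-0.002,0.019,-0.003],[-0.0183,0,0.0126]]]'; python3 -c "
from h import *
s=sense();print(s['ft_torque'].round(2),s['q'].round(2))"
```

```text
t: 16.55
tcp_pos: [0.5087, -0.2464, 0.1746]
tool_rot: [0.86, 0.216, 0.449, -0.116]
force: [0.2, -0.6, -1.3]
finger_gap: 0.617
t: 16.85
tcp_pos: [0.5096, -0.2486, 0.1749]
tool_rot: [0.872, 0.155, 0.456, -0.083]
force: [0.0, 0.1, -2.4]
finger_gap: 0.617
[-0.12  0.61  0.22] [-1.13  0.64  2.04  1.34  1.   -1.01]
```

The force fell to its baseline at h≈28°, so the pins have entered the keyways. I'll turn back to the middle and press down.

```bash
python3 -m inch '[[1,[0,-0.01,0],[0.0092,0,-0.0063]],[1,[0,-0.01,0],[0.0092,0,-0.0063]],[1,[-0.016,-0.01,0.011],[0.0092,0,-0.0063]],[1,[-0.032,-0.01,0.022],[0.0092,0,-0.0063]],[1,[-0.032,-0.01,0.022],[0.0092,0,-0.0063]]]'; python3 -c "
from h import *
s=sense();print(s['ft_torque'].round(2),s['q'].round(2))"
```

```text
t: 17.35
tcp_pos: [0.509, -0.2484, 0.1713]
tool_rot: [0.867, 0.183, 0.453, -0.099]
force: [1.4, 0.1, -2.4]
finger_gap: 0.621
[-0.21  0.44  0.03] [-1.13  0.65  2.01  1.28  1.03 -1.  ]
```

```bash
python3 -m inch '[[1,[-0.016,0,0.011],[0,0,0]],[1,[-0.025,0,0.017],[0,0,0]],[1,[-0.025,0,0.017],[0,0,0]],[1,[-0.025,0,0.017],[0,0,0]]]'; python3 -m inch '[[1,[-0.012,0,0.008],[0,0,0]],[1,[-0.012,0,0.008],[0,0,0]],[1,[-0.012,0,0.008],[0,0,0]]]'
```

```text
t: 17.75
tcp_pos: [0.509, -0.2483, 0.1692]
tool_rot: [0.866, 0.184, 0.454, -0.099]
force: [-0.7, 0.1, 3.5]
finger_gap: 0.616
t: 18.05
tcp_pos: [0.509, -0.2484, 0.1676]
tool_rot: [0.866, 0.184, 0.454, -0.099]
force: [0.2, -0.9, 6.2]
finger_gap: 0.617
```

```bash
python3 -m inch '[[1,[-0.005,0,0.003],[0,0,0]],[1,[-0.005,0,0.003],[0,0,0]],[1,[-0.005,0,0.003],[0,0,0]],[1,[-0.005,0,0.003],[0,0,0]]]' 80
python3 - <<'E'
from h import *
s=sense(); print(s["force"].round(2),s["ft_torque"].round(2),s["qd"].round(4))
p,d=snapshot("scene"); cv2.imwrite("pics/scene14.png",p); 
ci=cam("wrist");w,dw=snapshot("wrist"); np.savez("pics/w14.npz",d=dw,K=ci[0],o=ci[1],q=ci[2]); cv2.imwrite("pics/w14.png",w)
a=cv2.resize(p[85:225,150:260],(472,600),interpolation=cv2.INTER_CUBIC)
cv2.imwrite("pics/z14.png",np.clip(a*1.6,0,255).astype(np.uint8))
P=cloud("wrist",dw,ci)
m=np.zeros((400,640),np.uint8); cv2.ellipse(m,(318,232),(63,54),0,0,360,255,-1)
q=P[(m>0)&(w.max(2)<60)]
for it in range(4):
    c=q.mean(0); n=np.linalg.svd(q-c,full_matrices=False)[2][2]; n*=np.sign(n[2]); r=(q-c)@n; q=q[abs(r)<max(.0015,2*r.std())]
print(len(q),c.round(4),n.round(4),"tilt deg",np.degrees(np.arccos(n[2])).round(2),"top est; expect z",.185-.024+.068)
E
```

```text
t: 18.45
tcp_pos: [0.509, -0.2483, 0.167]
tool_rot: [0.866, 0.184, 0.454, -0.099]
force: [0.1, -0.3, 5.8]
finger_gap: 0.616
[ 0.07 -0.31  5.8 ] [ 0.01 -0.2  -0.05] [-0.0012 -0.0017 -0.0004  0.0007 -0.0007 -0.0001]
5871 [ 0.4935 -0.2554  0.2284] [ 0.0183 -0.0042  0.9998] tilt deg 1.08 top est; expect z 0.229
```

View pics/z14.png

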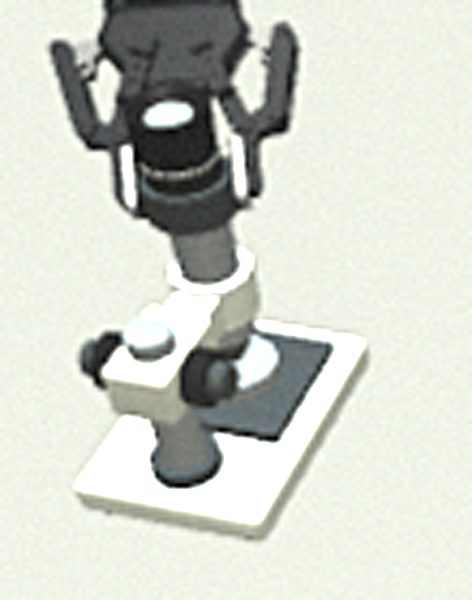

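View pics/w14.png

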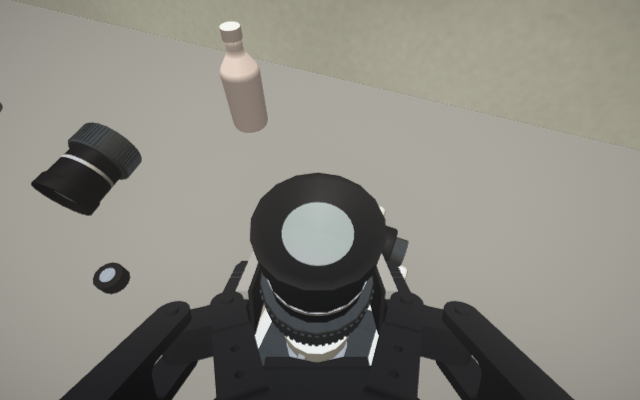

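The TCP is 11.8 mm below the unsunk pin contact: 8 mm of drop plus about 3.8 mm sunk. The spring load of about 7.7 N matches that (~3.7 mm). The eyepiece's tilt is about 1° and everything is at rest, so I'm handing in.

```bash
python3 -c "
from station import sign_off,sense
print(sign_off()); s=sense(); print(s['t'],s['tcp_pos'],s['force'])"
```

```text
the job is handed in; nothing more can be done
None
the job is handed in; nothing more can be done
```

I righted the eyepiece, fitted it over the microscope tube and turned it until the keyways dropped over the pins. I handed in at about 18.5 s, still gripping it and pressing down. No verdict was given.

**How it went:**
- I gripped the eyepiece by its collar, lifted it and turned it upright.
- It first caught on the tube's rim, slightly off centre. A sideways shift of about 2 mm let it drop onto the pins.
- Turning one way by about 64° found nothing. Turning back past the start by about 32° brought the keyways over the pins, and the push force fell to zero. I went up to 8° too far before noticing and turned back 4°.
- It then slid down freely until it met the rim.

**Last checks:**

| Check | Measured | Needed |
|---|---|---|
| Tube sunk | about 3.7 mm, from a push of about 7.7 N on the tube; about 3.8 mm from height | at least 1.5 mm |
| Lower end below the rim's rest height | about 24 mm | at least 21.5 mm |
| Tilt | about 1.1° (0.019 rad) | below 0.08 rad |
| Sideways force | under 0.5 N | – |
| Motion | at rest | below 0.01 m/s |
| Grip set | 80 N | above 2 N on the eyepiece |

- **Disagreements:** the scene and top cameras disagreed by up to 3 mm on where the tube stands. The first in-hand position from the wrist camera was about 4–5 mm off, so I used the force readings for the final fit.
- **Not checked:** the bottle and resin specimen looked undisturbed in the last wrist picture, but I did not measure them again. The steel test block was not in that picture, and the arm never worked near it after the grasp.

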